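# Gauge a slicer's locking pin and put it back

### The arm

A 7-joint arm with a two-finger parallel gripper is mounted at the origin on the work surface. World frame = base frame: x ahead of the robot, y to its left, z up, the work surface at z = 0. Lengths are in m, angles in rad, forces in N, time in s.
With the tool pointing down it reaches from about 0.425 to 1.025 m from the base axis. Payload 9.4 kg.
Tool frame: the origin (TCP) lies midway between the tips of the shut fingers; the grasp point (between the pads) lies 19 mm behind it; z points along the fingers, y is the direction in which the jaws open and shut (so a half turn about z gives the same grasp; the last joint's range is limited). The gripper opens to 93 mm and grips with 3 to 60 N. Pads are 15 mm wide; open, the fingers measure 128 mm over their backs; the gripper's body (75 mm by 188 mm) begins 65 mm behind the grasp point.
Start: joints at [-1.266, 0.599, -0.003, 1.599, 0.002, 0.943, -0.08], TCP at [0.27, 0.673, 0.219] pointing down, gripper open.
Joint ranges: [-2.57, 2.57], [-0.35, 1.97], [-1.29, 1.29], [0.11, 2.56], [-1.05, 4.19], [0.11, 1.86], [-2.63, 2.63]. Speed limits (rad/s): [2.22, 2.22, 3.01, 3.01, 3.14, 3.14, 3.14].

### API

Orientations are given as a rotation vector (axis times angle).
In Python, from plant import * gives the robot as it stands.
- The arm moves only by the tool jog_arm, never from a script. Its argument "increments" is a list of rows, each an object of numbers: "x", "y", "z": the shift along the tool's x, y, z in m; "roll": the turn about the tool's z in degrees; "hand": the closure, from -1 (fully open) to 1 (shut). A call has 1 to 20 rows; each row shifts and turns the commanded pose from where the row before left it, along the tool's axes as they then stand; what a row does not reach is not made up. A row lasts 1/8 s, in which the tool goes at most 62.5 mm and 10.7 degrees, less where a joint would pass 70% of its speed; a pose out of reach is approached as far as the arm can. A call with a gripper value outside its range is refused whole. The fingers move at their own pace and stop on an object; the grip force is fixed at half the most. Time passes only in rows, so rows that do not move let the fingers close. It gives the time, the measured TCP pose, the force and the opening at its end, in the units of the state.
- state(): the state, without advancing time (a new reading comes with each control period).
- grab_frame(name): name is "side" or "top" or "wrist"; returns a dict with "frame" (384x512x3 uint8, red, green, blue), "range_z" (384x512 float32, m along the optical axis (not along the pixel's ray), 0 where there is no reading), "fovy" (degrees; the focal length in pixels is half the picture's height over the tangent of half this angle, whatever the lens; pixels are square), "cx", "cy" (the principal point, pixels), "origin" and "orientation" of the camera in the world. Camera axes: x right, y down, z forward; pixel columns grow to the right and rows downward; lengths in m; the calibration is good to about 2 mm. A picture is of the moment at which its call begins.
- job_done(): hands the job in, once; it reports no verdict.
Trained networks look in the newest picture that a camera, given by its name, has taken for a name from the list of things; names that differ only in an ending like _2 or _b are one class to them, and where a whole thing is asked for, a point or a joint stands for the part that bears it (a point fixed in the world has none). Each returns a list of dicts, best first, with "conf" (0 to 1); they miss things now and then, are a little off and sometimes report something else, mostly with a low value. They report only what shows in the picture. A call takes as long as a camera call. They do not tell look-alikes from the thing itself.
- spot_in(thing, camera): "point" ([x, y, z] in m, in world coordinates, good to about 4 mm: the middle of the surface that is visible of it).
- landmark_of(thing, camera): "point" ([x, y, z] in m, in world coordinates, good to about 4 mm: a listed point, or the origin of a listed thing).
The state is a dict: "clock": time; "joints": joint angles; "dq": joint speeds; "joint_torque": joint torques, N m; "tcp_pos": TCP position; "eef_rot": TCP orientation; "force": force on the tool from outside, world axes, zero at the start; "wrist_torque": the same for the moment, N m; "opening": finger opening in m.
Only numpy, scipy, OpenCV 4.12 (cv2) and the standard library are available. Lean on these libraries where they do the work, as an engineer would, in place of code of your own. Each camera call takes 0.05 s, during which the arm holds its last target.

### The job

Pull the locking pin out of the tomato slicer and check it for wear on the gap gauge: holding it upright, slide it in at the mouth, through the go gap, and then lean it lightly, with about 5 to 10 N, for a second against the narrower no-go gap, which must stop it; never force it with more than 15 N. Then put the pin back into its hole in the slicer, fully home, and let go, leaving the other things on the table as they are.

Things in the scene. Friction and masses are not known exactly. Their poses are not given: they have to be found in the camera images.
- pin: Steel locking pin, about 0.2 kg, upright. Shank 16 mm thick, 48 mm long, tip bevelled; above it a round collar 30 mm across, 4 mm thick, and a flat grip tab 30 mm tall, 14 mm thick along the pin's x, 36 mm wide along its y. Origin: on the shank axis at the collar's underside, z up: shank z -48 to 0, tab z 4 to 34 mm. At the start it is fully home in the slicer's pin hole.
- slicer: Bench tomato slicer fixed to the table, aluminium, 395 mm long (its x), 150 mm wide, with white pusher (top 158 mm high, at x -128 mm) and upright blade frame (top 167 mm high, at x 20 mm). On its -y side, at x 20, y -118 mm, a 40 by 40 mm boss holds the pin. Origin: on the table under its middle, z up.
- pin_hole (a point): Centre of the boss's top face, at the mouth of the pin hole, 85 mm above the table. Vertical hole 17.6 mm wide with a 2 mm bevel, 24 mm deep, open below. The pin is home when its collar lies on the boss; the pin's origin is then at this point. The blade frame stands 52 mm away, towards the slicer's +y.
- gauge: Rigid steel gap gauge on a base fixed to the table. Head plate: top 82 mm high, 12 thick, 84 wide, open below. Slot along x at y 0; mm from -x: mouth at -70, 30 wide, bevelled; go gap -58 to -28, 17.6 wide; free to 8, 40 wide; no-go gap 8 to 24, 13 wide: stops the pin at x 3.3. Origin: on the table, z up, of the base only: the head is clamped up to 12 mm off it along x, 6 across; feel.
- deli_cup: Bystander: empty clear plastic tub, 90 mm across, 110 mm tall. Origin: centre of its underside.
- squeeze_bottle: Bystander: white squeeze bottle, 60 mm across, 170 mm tall. Origin: centre of its underside.
- scraper: Bystander: dough scraper lying flat, steel blade 75 mm by 120 mm, wooden handle 24 mm thick. Origin: on the table near its middle.
Mind the look-alikes: they are no part of the job. Of the things that look like the pin, the middle-sized one is meant.

How it is judged:
On the way, in this order (a step that is already met when the one before it is completed fails the run):
1. the pin, upright, is in the go gap (x of pin in the frame of gauge between -0.046 and -0.04 m and z of pin in the frame of gauge between 0.08 and 0.112 m and y of pin in the frame of gauge between -0.009 and 0.009 m and angle between pin's own z axis and vertical below 0.2 rad), for 0.05 s.
2. the pin, past the go gap, leans on the no-go gap with more than 4 N for half a second (x of pin in the frame of gauge between -0.0095 and 0.0175 m and z of pin in the frame of gauge between 0.08 and 0.112 m and y of pin in the frame of gauge between -0.009 and 0.009 m and angle between pin's own z axis and vertical below 0.2 rad and contact force between pin and gauge above 4 N), for 0.5 s.
At the end, for the whole second after the job is handed in: The pin is back in the slicer's pin hole: its origin within 3 mm of pin_hole, tilted less than 0.08 rad, at rest and released; before that it went through the go gap and leaned for half a second on the no-go gap (distance between pin and pin_hole below 0.003 m and angle between pin's own z axis and vertical below 0.08 rad and linear speed of pin below 0.01 m/s); the robot touches nothing.
It fails at once if the pin is forced: more than 15 N between pin and gauge (contact force between pin and gauge above 15 N).
It fails at once if the pin is pushed on through the no-go gap (x of pin in the frame of gauge between 0.021 and 0.045 m and z of pin in the frame of gauge between 0.08 and 0.112 m and y of pin in the frame of gauge between -0.009 and 0.009 m and angle between pin's own z axis and vertical below 0.2 rad).
It fails at once if a bystander (cup, bottle or scraper) is shifted by more than 20 mm (distance of any of deli_cup, squeeze_bottle, scraper from where it was at the start of the episode above 0.02 m).
It also fails if it takes over 72 s, if anything falls off the work surface, if the arm or the gripper's body presses on something with over 40 N, if the wrist force passes 120 N, or if a joint passes its speed limit or range.

## Working session

There is one attempt and no reset: what is moved stays moved. The work goes in short steps, Python scripts to look and compute and a tool call to move; the robot and the scene stay as the last step left them, time stands still between calls to the robot, and variables do not carry over. Pictures are saved under pics/ and viewed, and the job is handed in when it is done.

Besides the shell and the picture viewer there is one more tool, called after "Call:" by a JSON object that holds its "fn" and its "kwargs". jog_arm: Moves the arm, as the interface text tells. Its arguments: {"type":"object","properties":{"increments":{"type":"array"}},"required":["increments"]}

```bash
ls; mkdir -p pics; cat > h.py <<'E'
from plant import *
import numpy as np, cv2
from scipy.spatial.transform import Rotation as R
def rot(o):
    o=np.array(o,float)
    if o.shape==(3,3): return o
    if o.size==3: return R.from_rotvec(o).as_matrix()
    return R.from_quat(o).as_matrix()
def cloud(g):
    d=g["range_z"]; h,w=d.shape
    f=h/2/np.tan(np.radians(g["fovy"])/2)
    u,v=np.meshgrid(np.arange(w),np.arange(h))
    p=np.stack([(u-g["cx"])/f*d,(v-g["cy"])/f*d,d],-1)
    P=p@rot(g["orientation"]).T+np.array(g["origin"])
    P[d==0]=np.nan
    return P
def save(n,g): cv2.imwrite("pics/"+n+".png",cv2.cvtColor(g["frame"],cv2.COLOR_RGB2BGR))
E
python3 - <<'E'
from h import *
import pickle
for c in ["side","top","wrist"]:
    g=grab_frame(c); save(c+"0",g); pickle.dump(g,open(c+"0.pkl","wb"))
    print(c,g["fovy"],g["cx"],g["cy"],g["origin"],g["orientation"])
    for t in ["pin","slicer","gauge","deli_cup","squeeze_bottle","scraper","pin_hole"]:
        print(t,[(np.round(a["point"],3).tolist(),round(a["conf"],2)) for a in landmark_of(t,c)])
s=state();print(s)
E
```

```text
pics
side 53.801312132357424 253.69976210238465 187.44173594222283 [0.27775637 0.52105591 0.61257272] [-0.63776512  2.56590436 -1.27148106]
pin [([0.571, 0.153, 0.081], 0.72)]
slicer [([0.525, 0.263, 0.002], 0.79)]
gauge [([0.581, -0.141, -0.004], 0.91)]
deli_cup [([0.758, -0.017, -0.002], 0.95)]
squeeze_bottle [([0.446, -0.382, -0.001], 0.75), ([0.569, 0.152, 0.083], 0.64)]
scraper [([0.556, -0.454, -0.001], 0.8), ([0.445, -0.381, -0.003], 0.38)]
pin_hole [([0.569, 0.152, 0.088], 0.69)]
top 52.858910805175775 251.94287456405948 191.3481586018268 [ 0.46079146 -0.07783772  1.18673961] [-2.16963478  2.14465385 -0.16492479]
pin [([0.565, 0.153, 0.086], 0.63), ([0.551, 0.064, 0.035], 0.54), ([0.456, 0.078, 0.072], 0.47)]
slicer [([0.52, 0.262, -0.002], 0.81)]
gauge [([0.58, -0.144, -0.001], 0.96)]
deli_cup [([0.759, -0.024, 0.003], 0.66)]
squeeze_bottle [([0.446, -0.381, -0.006], 0.57)]
scraper [([0.561, -0.454, -0.001], 0.82)]
pin_hole [([0.568, 0.151, 0.088], 0.63)]
wrist 61.369606628508045 250.2402738433635 195.74355793645995 [0.19203878 0.70336015 0.38527861] [2.38878066 1.61529633 0.24259825]
pin []
slicer []
gauge []
deli_cup []
squeeze_bottle []
scraper []
pin_hole []
{'clock': 1.2, 'joints': array([-1.26571197,  0.59933978, -0.00251482,  1.59941034,  0.0017828 ,
        0.94290985, -0.07980455]), 'dq': array([ 0.00013711, -0.00026002,  0.00016748, -0.00129109, -0.00070535,
       -0.0012482 , -0.00042405]), 'joint_torque': array([-1.20742538e-03, -7.64819026e+01,  1.49484828e+00, -2.52694702e+01,
       -5.26128500e-02,  1.03681820e-02,  2.07354287e-05]), 'tcp_pos': array([0.27010822, 0.67279047, 0.21858506]), 'eef_rot': array([ 5.96036918e-01,  3.08451605e+00, -1.05838957e-04]), 'force': array([ 0.22974027, -0.57648788,  0.34560592]), 'wrist_torque': array([0.02445458, 0.08057693, 0.00179667]), 'opening': 0.09288883970036894}
```

View images.

View pics/side0.png

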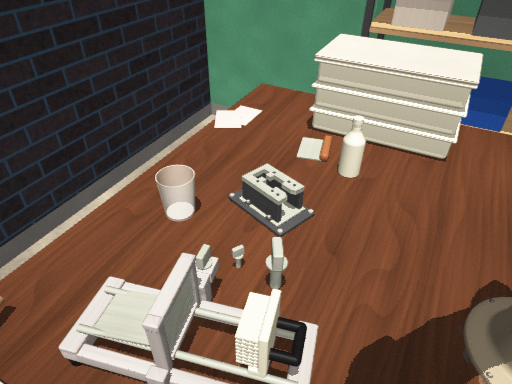

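View pics/top0.png

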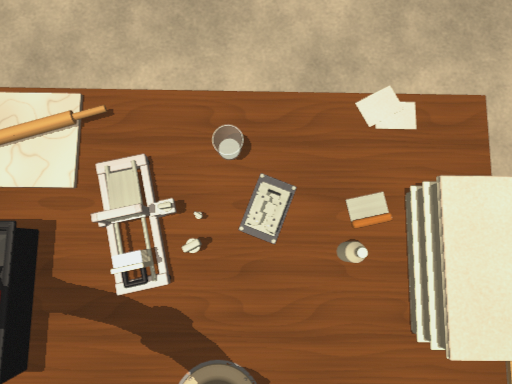

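```bash
python3 - <<'E'
import cv2
a=cv2.imread("pics/top0.png"); b=cv2.imread("pics/side0.png")
A=cv2.resize(a[165:265,90:310],None,fx=3.6,fy=3.6,interpolation=cv2.INTER_CUBIC)
cv2.imwrite("pics/topc.png",A)
B=cv2.resize(b[155:305,170:330],None,fx=4,fy=4,interpolation=cv2.INTER_CUBIC)
cv2.imwrite("pics/sidec.png",B)
E
```

```text
(no output)
```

View pics/topc.png

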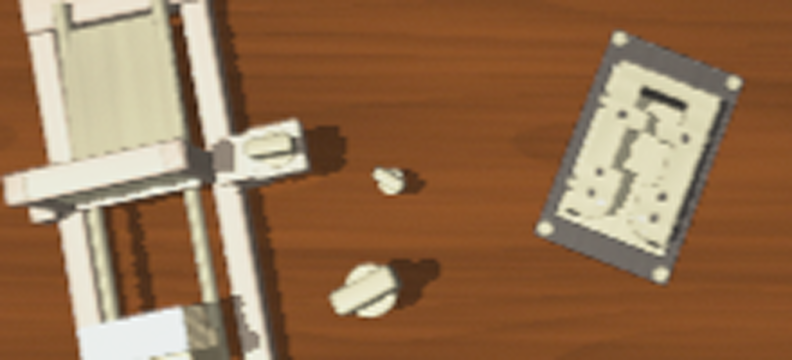

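View pics/sidec.png

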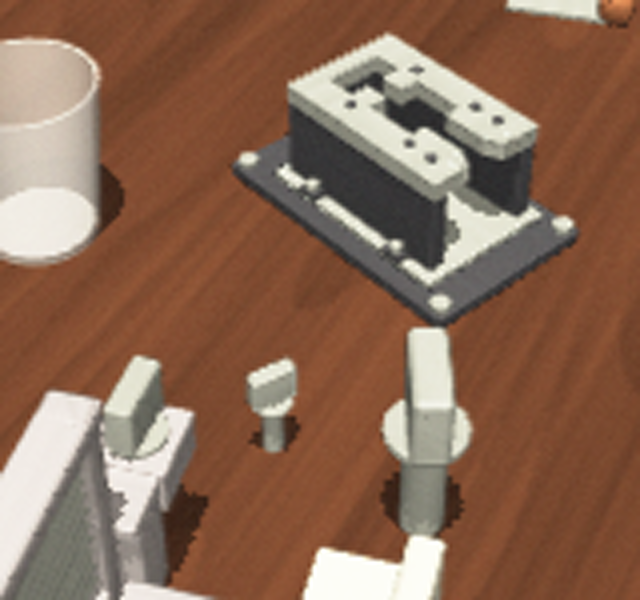

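```bash
python3 - <<'E'
from h import *
import pickle
for c in ["side","top"]:
    g=pickle.load(open(c+"0.pkl","rb")); P=cloud(g)
    X,Y,Z=P[...,0],P[...,1],P[...,2]
    near=(np.hypot(X-.58,Y+.142)<.12)
    m=near&(Z>.074)&(Z<.092)
    r=cv2.minAreaRect((P[m][:,:2]*1000).astype(np.float32)); print(c,"head",r,m.sum(),np.median(Z[m]))
    m2=near&(Z>.006)
    b=near&(Z>.004)&(Z<.03)
    r=cv2.minAreaRect((P[b|m2][:,:2]*1000).astype(np.float32)); print("all",r)
    print(np.percentile(Z[b],[5,50,95]))
    for n,(x,y) in dict(pin=(.567,.153),small=(.551,.064),big=(.456,.078)).items():
        k=(np.hypot(X-x,Y-y)<.045); zt=np.nanmax(Z[k]); 
        if n=="pin": k&=(np.hypot(X-x,Y-y)<.03)
        zt=np.nanpercentile(Z[k],98)
        t=k&(Z>zt-.01)
        print(n,zt,cv2.minAreaRect((P[t][:,:2]*1000).astype(np.float32)),t.sum(),P[t].mean(0))
    bs=(np.hypot(X-.567,Y-.153)<.04)&(abs(Z-.085)<.003); print("boss",cv2.minAreaRect((P[bs][:,:2]*1000).astype(np.float32)))
g=pickle.load(open("wrist0.pkl","rb")); s=state()
T=rot(s["eef_rot"]); print("cam in tool",T.T@(np.array(g["origin"])-s["tcp_pos"]), (T.T@rot(g["orientation"])).round(2), T.round(3))
E
```

```text
side head ((572.5145263671875, -138.5957794189453), (87.41632080078125, 129.62721252441406), 69.43049621582031) 1063 0.08166022257097105
all ((577.0138549804688, -138.95419311523438), (121.18194580078125, 192.3304443359375), 69.53350830078125)
[0.006977   0.01196221 0.02636608]
pin 0.11940428018997185 ((570.1930541992188, 152.42877197265625), (14.030698776245117, 35.71903610229492), 10.424949645996094) 156 [0.56849502 0.15499106 0.11727731]
small 0.05817972135943769 ((549.659423828125, 67.75604248046875), (25.100553512573242, 11.522648811340332), 61.63340377807617) 82 [0.54896375 0.06908298 0.05577475]
big 0.11625807428730178 ((460.3443603515625, 77.09269714355469), (19.814605712890625, 52.48000717163086), 28.37116813659668) 255 [0.45866719 0.08114489 0.11414227]
boss ((567.0525512695312, 161.44247436523438), (37.21976852416992, 60.505462646484375), 12.705405235290527)
top head ((569.4942626953125, -140.16189575195312), (83.8598403930664, 127.7264175415039), 69.21810150146484) 899 0.08135575604069922
all ((588.2079467773438, -137.91725158691406), (215.32559204101562, 215.56121826171875), 69.39090728759766)
[0.00572056 0.01118225 0.01834025]
pin 0.11978211906549951 ((567.8102416992188, 150.72607421875), (13.908828735351562, 34.637447357177734), 9.612547874450684) 67 [0.56730967 0.15033108 0.11729208]
small 0.057748785522364246 ((546.7926635742188, 65.48053741455078), (24.92593002319336, 9.455486297607422), 59.92573547363281) 31 [0.54651537 0.06528646 0.0573857 ]
big 0.11700600510231274 ((457.642822265625, 74.9397201538086), (19.58395004272461, 50.493228912353516), 27.679018020629883) 135 [0.45763537 0.0749955  0.11391951]
boss ((565.1791381835938, 161.20065307617188), (39.97505187988281, 60.83460235595703), 14.015325546264648)
cam in tool [ 0.08383324 -0.00072704 -0.16669596] [[ 0.   -0.96 -0.29]
 [ 1.    0.   -0.  ]
 [ 0.   -0.29  0.96]] [[-0.928  0.373  0.   ]
 [ 0.373  0.928 -0.   ]
 [-0.    -0.    -1.   ]]
```

Three pin-like things show in the top picture. The one in the boss is at (165,206), with a 14×36 mm tab. The small one on the table is at (198,215), with a 10×25 mm tab. The big one on the table is at (192,246), with a 20×52 mm tab. The boss pin is the middle-sized one, its top is at 0.119 m as stated, and the crops confirm it. Next I look at the gauge with the wrist camera.

Call:
{"fn": "jog_arm", "kwargs": {"increments": [{"x":-0.0323,"y":-0.0356,"z":-0.001},{"x":-0.0323,"y":-0.0356,"z":-0.001},{"x":-0.0323,"y":-0.0356,"z":-0.001},{"x":-0.0323,"y":-0.0356,"z":-0.001},{"x":-0.0323,"y":-0.0356,"z":-0.001},{"x":-0.0323,"y":-0.0356,"z":-0.001},{"x":-0.0323,"y":-0.0356,"z":-0.001},{"x":-0.0323,"y":-0.0356,"z":-0.001},{"x":-0.0323,"y":-0.0356,"z":-0.001},{"x":-0.0323,"y":-0.0356,"z":-0.001},{"x":-0.0323,"y":-0.0356,"z":-0.001},{"x":-0.0323,"y":-0.0356,"z":-0.001},{"x":-0.0323,"y":-0.0356},{"x":-0.0323,"y":-0.0356},{"x":-0.0323,"y":-0.0356},{"x":-0.0323,"y":-0.0356},{"x":-0.0323,"y":-0.0356},{"x":-0.0323,"y":-0.0356}]}}

```text
invalid input at $.increments[0]: expected keys x, y, z, roll, hand
```

Call:
{"fn": "jog_arm", "kwargs": {"increments": [{"roll":9.85},{"roll":9.85},{"roll":9.85},{"roll":9.85},{"roll":9.85},{"roll":9.85},{"roll":9.85},{"roll":9.85},{"roll":9.85},{"z":0}]}}

```text
invalid input at $.increments[0]: expected keys x, y, z, roll, hand
```

```bash
python3 - <<'E'
from h import *
import pickle
g=grab_frame("wrist"); save("w1",g); pickle.dump(g,open("w1.pkl","wb")); s=state(); print(s["clock"],s["tcp_pos"],rot(s["eef_rot"]).round(3),s["joints"].round(2),s["force"])
print(landmark_of("gauge","wrist"))
E
```

```text
1.25 [0.27011072 0.67282151 0.21861154] [[-0.928  0.373  0.   ]
 [ 0.373  0.928 -0.   ]
 [-0.    -0.    -1.   ]] [-1.27  0.6  -0.    1.6   0.    0.94 -0.08] [ 0.21598396  0.61309877 -0.2423647 ]
[]
```

View pics/w1.png

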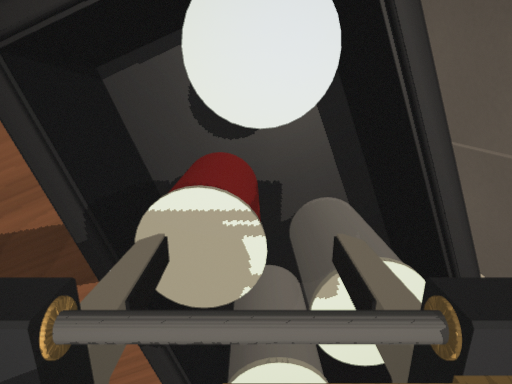

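Call:
{"fn": "jog_arm", "kwargs": {"increments": [{"x":-0.0323,"y":-0.0356,"z":-0.001,"roll":0,"hand":-1},{"x":-0.0323,"y":-0.0356,"z":-0.001,"roll":0,"hand":-1},{"x":-0.0323,"y":-0.0356,"z":-0.001,"roll":0,"hand":-1},{"x":-0.0323,"y":-0.0356,"z":-0.001,"roll":0,"hand":-1},{"x":-0.0323,"y":-0.0356,"z":-0.001,"roll":0,"hand":-1},{"x":-0.0323,"y":-0.0356,"z":-0.001,"roll":0,"hand":-1},{"x":-0.0323,"y":-0.0356,"z":-0.001,"roll":0,"hand":-1},{"x":-0.0323,"y":-0.0356,"z":-0.001,"roll":0,"hand":-1},{"x":-0.0323,"y":-0.0356,"z":-0.001,"roll":0,"hand":-1}]}}

```text
clock: 2.42
tcp_pos: [0.4211, 0.2658, 0.2279]
eef_rot: [0.596, 3.084, 0.001]
force: [1.3, 0.6, -0.4]
opening: 0.093
```

```bash
python3 - <<'E'
from h import *
s=state(); print(s["clock"],s["tcp_pos"],rot(s["eef_rot"]).round(3).tolist(),s["joints"].round(2),s["force"])
E
```

```text
2.425 [0.42105084 0.26578167 0.22793754] [[-0.928, 0.372, 0.001], [0.372, 0.928, 0.0], [-0.0, 0.001, -1.0]] [-0.69  0.32  0.01  2.1  -0.01  0.72  0.52] [ 1.27173107  0.63667665 -0.43245506]
```

Call:
{"fn": "jog_arm", "kwargs": {"increments": [{"x":-0.0323,"y":-0.0356,"z":0,"roll":0,"hand":-1},{"x":-0.0323,"y":-0.0356,"z":0,"roll":0,"hand":-1},{"x":-0.0323,"y":-0.0356,"z":0,"roll":0,"hand":-1},{"x":-0.0323,"y":-0.0356,"z":0,"roll":0,"hand":-1},{"x":-0.0323,"y":-0.0356,"z":0,"roll":0,"hand":-1},{"x":-0.0323,"y":-0.0356,"z":0,"roll":0,"hand":-1},{"x":-0.0323,"y":-0.0356,"z":0,"roll":0,"hand":-1},{"x":-0.0323,"y":-0.0356,"z":0,"roll":0,"hand":-1},{"x":-0.0323,"y":-0.0356,"z":0,"roll":0,"hand":-1},{"x":0,"y":0,"z":0,"roll":9.85,"hand":-1},{"x":0,"y":0,"z":0,"roll":9.85,"hand":-1},{"x":0,"y":0,"z":0,"roll":9.85,"hand":-1},{"x":0,"y":0,"z":0,"roll":9.85,"hand":-1},{"x":0,"y":0,"z":0,"roll":9.85,"hand":-1},{"x":0,"y":0,"z":0,"roll":9.85,"hand":-1},{"x":0,"y":0,"z":0,"roll":9.85,"hand":-1},{"x":0,"y":0,"z":0,"roll":9.85,"hand":-1},{"x":0,"y":0,"z":0,"roll":9.85,"hand":-1},{"x":0,"y":0,"z":0,"roll":0,"hand":-1}]}}

```text
clock: 4.8
tcp_pos: [0.5711, -0.1382, 0.2276]
eef_rot: [2.58, 1.792, -0.0]
force: [-1.1, 0.4, -0.0]
opening: 0.0931
```

```bash
python3 - <<'E'
from h import *
import pickle
g=grab_frame("wrist"); save("w2",g); pickle.dump(g,open("w2.pkl","wb")); s=state(); print(s["clock"],s["tcp_pos"],rot(s["eef_rot"]).round(3).tolist(),s["joints"].round(2),s["force"])
print(landmark_of("gauge","wrist"))
E
```

```text
4.85 [ 0.57102374 -0.13823179  0.22763145] [[0.347, 0.938, -0.0], [0.938, -0.347, -0.0], [-0.0, 0.0, -1.0]] [-0.23  0.47  0.54  1.94 -0.32  0.82  0.13] [-0.30445008 -0.23627107  1.10695679]
[{'point': [0.5866, -0.1411, 0.0038], 'conf': 0.63}]
```

View pics/w2.png

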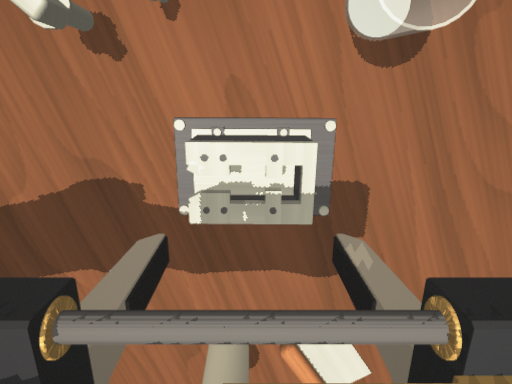

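```bash
python3 - <<'E'
from h import *
import pickle
g=pickle.load(open("w2.pkl","rb")); P=cloud(g)
X,Y,Z=P[...,0],P[...,1],P[...,2]
c=np.array([.571,-.139]); 
near=(np.hypot(X-c[0],Y-c[1])<.13)
m=near&(abs(Z-.082)<.004)
pts=(P[m][:,:2]*1000).astype(np.float32)
r=cv2.minAreaRect(pts);print("head",r,m.sum(),np.median(Z[m]))
b=near&(Z>.004)&(Z<.09); r2=cv2.minAreaRect((P[b][:,:2]*1000).astype(np.float32)); print("base",r2,np.percentile(Z[b],[5,20,50]))
th=np.radians(-20.5); u=np.array([np.cos(th),np.sin(th)]); v=np.array([-u[1],u[0]])
q=(P[near][:,:2]-c); a=q@u*1000; w=q@v*1000; z=Z[near]
H=np.zeros((130,180),np.float32)
ia=np.round(a+90).astype(int); iw=np.round(65-w).astype(int)
o=np.argsort(z); ok=(ia>=0)&(ia<180)&(iw>=0)&(iw<130)
for i in o[ok[o]]: H[iw[i],ia[i]]=z[i]
im=cv2.applyColorMap(np.clip(H*1000*2.5,0,255).astype(np.uint8),cv2.COLORMAP_JET)
cv2.imwrite("pics/h2.png",cv2.resize(im,None,fx=4.4,fy=4.4,interpolation=cv2.INTER_NEAREST))
fr=g["frame"][105:235,165:350]
cv2.imwrite("pics/w2c.png",cv2.cvtColor(cv2.resize(fr,None,fx=4.2,fy=4.2,interpolation=cv2.INTER_CUBIC),cv2.COLOR_RGB2BGR))
E
```

```text
head ((569.3611450195312, -140.4016876220703), (84.57240295410156, 127.31078338623047), 69.23368072509766) 7461 0.08255390221600944
base ((573.8319091796875, -140.7875518798828), (118.63027954101562, 190.3033447265625), 69.08901977539062) [0.00979006 0.01117947 0.05518736]
```

View pics/h2.png

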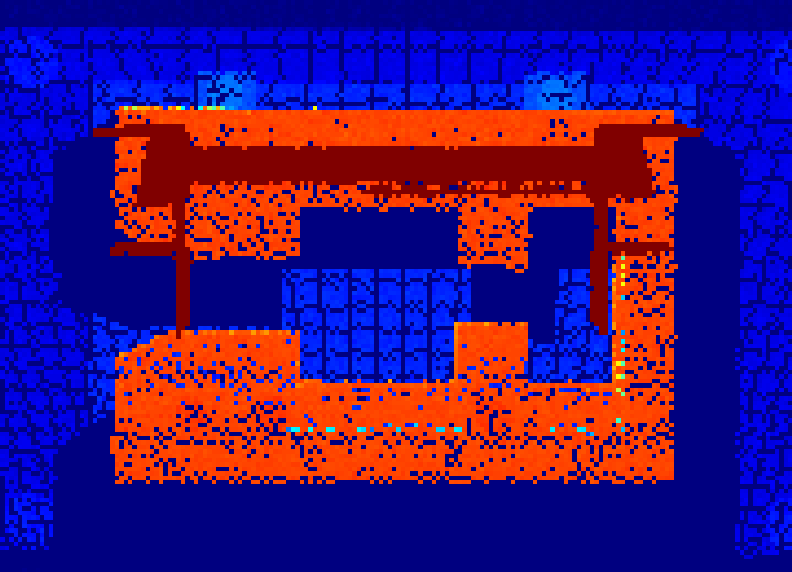

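View pics/w2c.png

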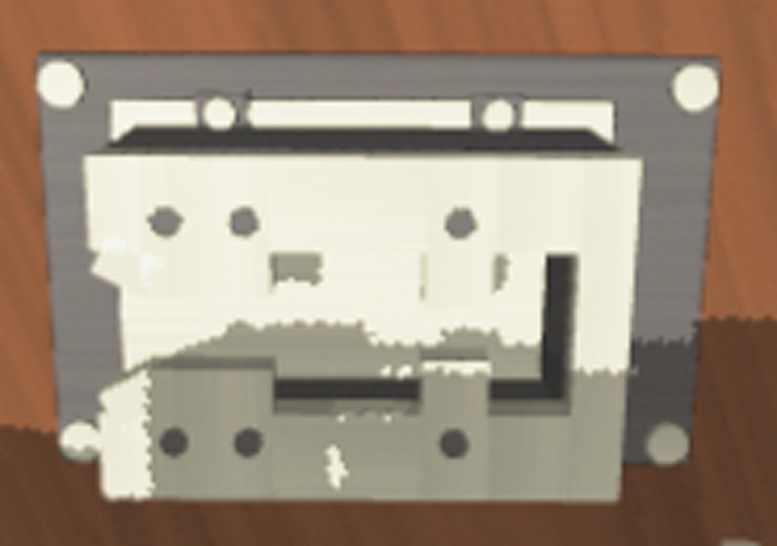

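Along the gauge's x axis (-20.7° in world), the heights put the head's origin at about (0.576, -0.143). The mouth end of the slot is toward the robot, and the gap ends fit the stated -28, 8 and 24 mm to within 1 mm. Next I go to the pin.

Call:
{"fn": "jog_arm", "kwargs": {"increments": [{"x":0.0387,"y":-0.0147,"z":0,"roll":0,"hand":-1},{"x":0.0387,"y":-0.0147,"z":0,"roll":0,"hand":-1},{"x":0.0387,"y":-0.0147,"z":0,"roll":0,"hand":-1},{"x":0.0387,"y":-0.0147,"z":0,"roll":0,"hand":-1},{"x":0.0387,"y":-0.0147,"z":0,"roll":0,"hand":-1},{"x":0.0387,"y":-0.0147,"z":0,"roll":0,"hand":-1},{"x":0.0387,"y":-0.0147,"z":0,"roll":0,"hand":-1},{"x":0,"y":0,"z":0,"roll":-10.2,"hand":-1},{"x":0,"y":0,"z":0,"roll":-10.2,"hand":-1},{"x":0,"y":0,"z":0,"roll":-10.2,"hand":-1},{"x":0,"y":0,"z":0,"roll":0,"hand":-1}]}}

```text
clock: 6.28
tcp_pos: [0.5697, 0.151, 0.2279]
eef_rot: [-2.017, -2.409, -0.001]
force: [0.0, -0.7, -0.5]
opening: 0.0928
```

```bash
python3 - <<'E'
from h import *
import pickle
g=grab_frame("wrist"); save("w3",g); pickle.dump(g,open("w3.pkl","wb")); s=state(); print(s["clock"],s["tcp_pos"],rot(s["eef_rot"]).round(3).tolist(),s["joints"].round(2),s["force"])
P=cloud(g);X,Y,Z=P[...,0],P[...,1],P[...,2]
k=np.hypot(X-.5685,Y-.1515)<.032
t=k&(abs(Z-.119)<.004); p=P[t]
print("tab",cv2.minAreaRect((p[:,:2]*1000).astype(np.float32)),t.sum(),np.median(p[:,2]))
bs=(np.hypot(X-.567,Y-.153)<.033)&(abs(Z-.085)<.002); print("boss",cv2.minAreaRect((P[bs][:,:2]*1000).astype(np.float32)))
E
```

```text
6.325 [0.56967747 0.15096498 0.22783137] [[-0.173, 0.985, 0.0], [0.985, 0.173, 0.001], [0.0, 0.0, -1.0]] [-0.63  0.45  0.39  1.93 -0.23  0.81  0.06] [0.26663818 0.03622461 0.04655446]
tab ((567.951904296875, 151.95974731445312), (13.307404518127441, 35.38808822631836), 9.690442085266113) 581 0.119277031509815
boss ((566.022216796875, 158.3609161376953), (40.085670471191406, 54.62691879272461), 11.816855430603027)
```

View pics/w3.png

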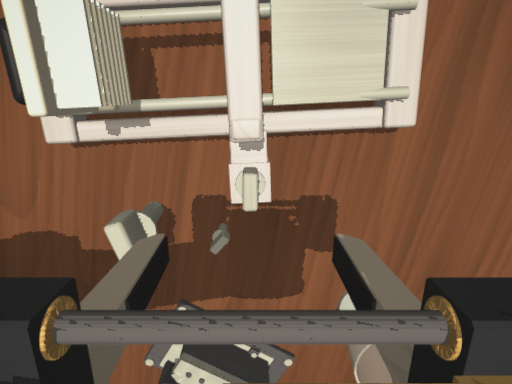

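The pin's tab is at (250,190) in the wrist picture, in the boss. Its centre comes out at (0.568, 0.152), and the three cameras agree within 2 mm. I go down over it.

Call:
{"fn": "jog_arm", "kwargs": {"increments": [{"x":0.001,"y":-0.001,"z":0.02,"roll":0,"hand":-1},{"x":0,"y":0,"z":0.03,"roll":0,"hand":-1},{"x":0,"y":0,"z":0.03,"roll":0,"hand":-1},{"x":0,"y":0,"z":0.03,"roll":0,"hand":-1},{"x":0,"y":0,"z":0.015,"roll":0,"hand":-1},{"x":0,"y":0,"z":0.01,"roll":0,"hand":-1},{"x":0,"y":0,"z":0,"roll":0,"hand":-1}]}}

```text
clock: 7.2
tcp_pos: [0.5684, 0.152, 0.0926]
eef_rot: [-2.019, -2.407, 0.0]
force: [0.3, -0.6, -0.1]
opening: 0.0934
```

Call:
{"fn": "jog_arm", "kwargs": {"increments": [{"x":0,"y":0,"z":0,"roll":0,"hand":1},{"x":0,"y":0,"z":0,"roll":0,"hand":1},{"x":0,"y":0,"z":0,"roll":0,"hand":1},{"x":0,"y":0,"z":0,"roll":0,"hand":1},{"x":0,"y":0,"z":0,"roll":0,"hand":1},{"x":0,"y":0,"z":0,"roll":0,"hand":1}]}}

```text
clock: 7.95
tcp_pos: [0.5684, 0.1521, 0.0926]
eef_rot: [2.018, 2.408, -0.0]
force: [-0.7, -0.6, 0.4]
opening: 0.0376
```

```bash
python3 - <<'E'
from h import *
s=state(); print(s["clock"],s["tcp_pos"],s["opening"],s["force"],s["wrist_torque"])
g=grab_frame("side"); save("s4",g)
cv2.imwrite("pics/s4c.png",cv2.cvtColor(cv2.resize(g["frame"][180:330,120:320],None,fx=3.8,fy=3.8,interpolation=cv2.INTER_CUBIC),cv2.COLOR_RGB2BGR))
E
```

```text
7.95 [0.56837826 0.15212893 0.09263467] 0.037560791244677 [-0.69518558 -0.60996311  0.36958719] [-0.08740093  0.03825111 -0.01110336]
```

View pics/s4c.png

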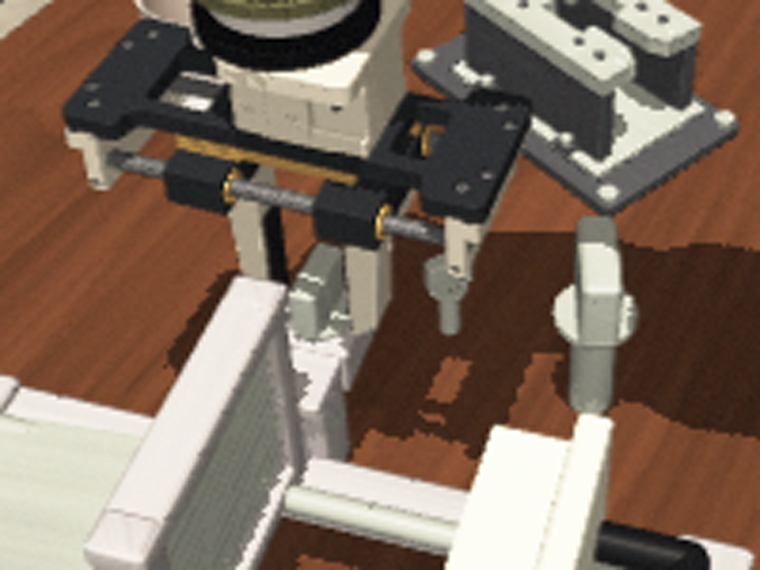

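The fingers straddle the tab and are still closing.

Call:
{"fn": "jog_arm", "kwargs": {"increments": [{"x":0,"y":0,"z":0,"roll":0,"hand":1},{"x":0,"y":0,"z":0,"roll":0,"hand":1},{"x":0,"y":0,"z":0,"roll":0,"hand":1},{"x":0,"y":0,"z":0,"roll":0,"hand":1},{"x":0,"y":0,"z":0,"roll":0,"hand":1},{"x":0,"y":0,"z":0,"roll":0,"hand":1}]}}

```text
clock: 8.75
tcp_pos: [0.5685, 0.1521, 0.0926]
eef_rot: [2.018, 2.408, 0.0]
force: [0.5, 0.1, -0.6]
opening: 0.0136
```

```bash
python3 - <<'E'
from h import *
s=state(); print(s["clock"],s["tcp_pos"],s["opening"],s["force"],s["wrist_torque"])
E
```

```text
8.75 [0.56848988 0.15213175 0.09264732] 0.01356685459342673 [ 0.49768849  0.09388431 -0.64998528] [ 0.00504243 -0.14128831 -0.04897243]
```

Call:
{"fn": "jog_arm", "kwargs": {"increments": [{"x":0,"y":0,"z":-0.003,"roll":0,"hand":1},{"x":0,"y":0,"z":-0.005,"roll":0,"hand":1},{"x":0,"y":0,"z":-0.008,"roll":0,"hand":1},{"x":0,"y":0,"z":-0.008,"roll":0,"hand":1}]}}

```text
clock: 9.25
tcp_pos: [0.5684, 0.1521, 0.1173]
eef_rot: [2.018, 2.408, 0.0]
force: [0.6, -0.6, -2.0]
opening: 0.0139
```

Call:
{"fn": "jog_arm", "kwargs": {"increments": [{"x":0,"y":0,"z":-0.01,"roll":0,"hand":1},{"x":0,"y":0,"z":-0.015,"roll":0,"hand":1},{"x":0,"y":0,"z":-0.02,"roll":0,"hand":1},{"x":0,"y":0,"z":-0.02,"roll":0,"hand":1},{"x":0,"y":0,"z":-0.01,"roll":0,"hand":1},{"x":0,"y":0,"z":0,"roll":0,"hand":1}]}}

```text
clock: 10.0
tcp_pos: [0.5685, 0.1522, 0.1924]
eef_rot: [2.017, 2.408, 0.002]
force: [0.0, 0.7, -2.2]
opening: 0.0137
```

```bash
python3 - <<'E'
from h import *
s=state(); print(s["clock"],s["tcp_pos"],s["opening"],s["force"],s["wrist_torque"])
g=grab_frame("side"); save("s5",g)
cv2.imwrite("pics/s5c.png",cv2.cvtColor(cv2.resize(g["frame"][130:300,120:320],None,fx=3.5,fy=3.5,interpolation=cv2.INTER_CUBIC),cv2.COLOR_RGB2BGR))
g=grab_frame("wrist"); save("w5",g)
E
```

```text
10.0 [0.5684504  0.1522284  0.19242944] 0.013731633386123035 [ 0.02237893  0.73564336 -2.20825342] [-0.06315487  0.05256594 -0.00289732]
```

View pics/s5c.png

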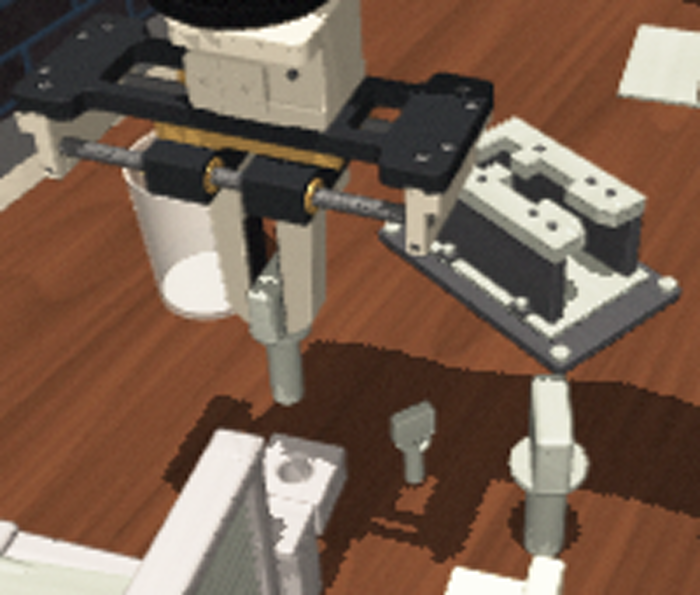

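View pics/w5.png

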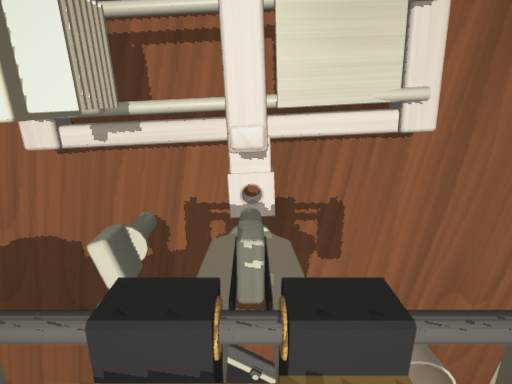

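The pin is out and held upright, and the empty hole shows at (252,192) in the wrist picture. Now I go to the gauge's mouth.

Call:
{"fn": "jog_arm", "kwargs": {"increments": [{"x":-0.0406,"y":-0.0209,"z":0,"roll":0,"hand":1},{"x":-0.0406,"y":-0.0209,"z":0,"roll":0,"hand":1},{"x":-0.0406,"y":-0.0209,"z":0,"roll":0,"hand":1},{"x":-0.0406,"y":-0.0209,"z":0,"roll":0,"hand":1},{"x":-0.0406,"y":-0.0209,"z":0,"roll":0,"hand":1},{"x":-0.0406,"y":-0.0209,"z":0,"roll":0,"hand":1},{"x":0,"y":0,"z":0,"roll":7.7,"hand":1},{"x":0,"y":0,"z":0,"roll":7.7,"hand":1},{"x":0,"y":0,"z":0,"roll":7.7,"hand":1},{"x":0,"y":0,"z":0,"roll":7.7,"hand":1},{"x":0,"y":0,"z":0,"roll":0,"hand":1}]}}

```text
clock: 11.48
tcp_pos: [0.4872, -0.1095, 0.191]
eef_rot: [-2.583, -1.787, 0.002]
force: [0.3, 0.1, -2.0]
opening: 0.0137
```

```bash
cat > gp.py <<'E'
from h import *
O=np.array([.5762,-.1429]); th=np.radians(-20.7); u=np.array([np.cos(th),np.sin(th)]); v=np.array([-u[1],u[0]])
def rep():
    s=state(); q=s["tcp_pos"][:2]-O; f=s["force"]; T=rot(s["eef_rot"])
    print("t",s["clock"],"tcp",s["tcp_pos"].round(4),"head a,w mm",(q@u*1e3).round(2),(q@v*1e3).round(2),"F a,w,z",(f[:2]@u).round(2),(f[:2]@v).round(2),f[2].round(2),"M",s["wrist_torque"].round(2),"op",round(s["opening"],4),"yang",np.degrees(np.arctan2(T[1,1],T[0,1])).round(2))
if __name__=="__main__": rep()
E
python3 gp.py
```

```text
t 11.475 tcp [ 0.4872 -0.1095  0.191 ] head a,w mm -95.06 -0.22 F a,w,z 0.21 0.18 -2.02 M [-0.05  0.07  0.  ] op 0.0137 yang -20.66
```

Well placed. I go down and take a look before going in.

Call:
{"fn": "jog_arm", "kwargs": {"increments": [{"x":0,"y":0,"z":0.03,"roll":0,"hand":1},{"x":0,"y":0,"z":0.03,"roll":0,"hand":1},{"x":0,"y":0,"z":0.02,"roll":0,"hand":1},{"x":0,"y":0,"z":0.0135,"roll":0,"hand":1},{"x":0,"y":0,"z":0,"roll":0,"hand":1}]}}

```text
clock: 12.1
tcp_pos: [0.4871, -0.1097, 0.0974]
eef_rot: [-2.583, -1.786, 0.002]
force: [-0.4, 0.7, -1.7]
opening: 0.0137
```

```bash
python3 gp.py; python3 - <<'E'
from h import *
g=grab_frame("side"); save("s6",g)
cv2.imwrite("pics/s6c.png",cv2.cvtColor(cv2.resize(g["frame"][120:270,180:360],None,fx=4,fy=4,interpolation=cv2.INTER_CUBIC),cv2.COLOR_RGB2BGR))
E
```

```text
t 12.1 tcp [ 0.4871 -0.1097  0.0974] head a,w mm -95.1 -0.48 F a,w,z -0.64 0.5 -1.65 M [-0.11  0.16  0.03] op 0.0137 yang -20.66
```

View pics/s6c.png

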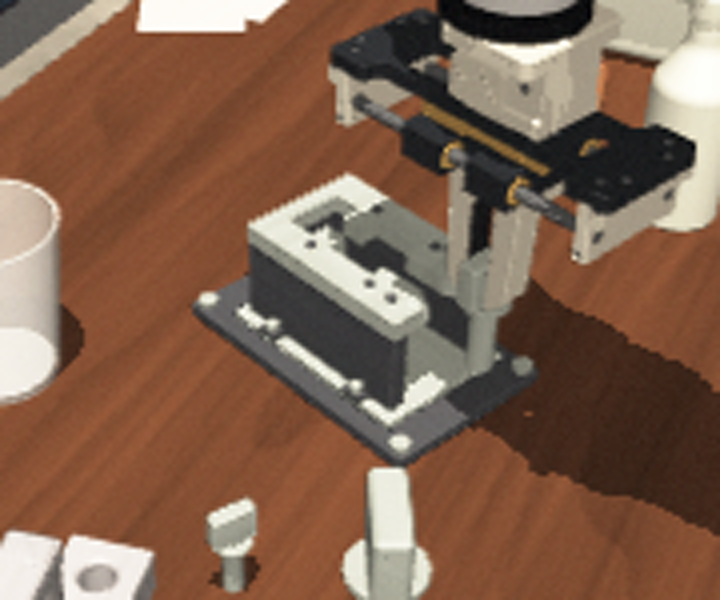

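The pin stands upright in front of the mouth. I advance in small steps and feel as I go.

Call:
{"fn": "jog_arm", "kwargs": {"increments": [{"x":0,"y":0.005,"z":0,"roll":0,"hand":1},{"x":0,"y":0.005,"z":0,"roll":0,"hand":1},{"x":0,"y":0.004,"z":0,"roll":0,"hand":1},{"x":0,"y":0.004,"z":0,"roll":0,"hand":1},{"x":0,"y":0.003,"z":0,"roll":0,"hand":1},{"x":0,"y":0.002,"z":0,"roll":0,"hand":1},{"x":0,"y":0,"z":0,"roll":0,"hand":1}]}}

```text
clock: 13.02
tcp_pos: [0.5091, -0.1179, 0.0981]
eef_rot: [2.585, 1.786, -0.0]
force: [-1.0, 0.2, -1.9]
opening: 0.0144
```

```bash
python3 gp.py
```

```text
t 13.025 tcp [ 0.5091 -0.1179  0.0981] head a,w mm -71.62 -0.31 F a,w,z -0.97 -0.21 -1.92 M [-0.05  0.12  0.  ] op 0.0144 yang -20.73
```

Call:
{"fn": "jog_arm", "kwargs": {"increments": [{"x":0,"y":0.001,"z":0,"roll":0,"hand":1},{"x":0,"y":0.001,"z":0,"roll":0,"hand":1}]}}

```text
clock: 13.28
tcp_pos: [0.5109, -0.1185, 0.0982]
eef_rot: [2.585, 1.786, 0.0]
force: [0.5, 0.3, -2.1]
opening: 0.014
```

```bash
python3 gp.py
```

```text
t 13.275 tcp [ 0.5109 -0.1185  0.0982] head a,w mm -69.68 -0.25 F a,w,z 0.42 0.44 -2.11 M [-0.08  0.05 -0.  ] op 0.014 yang -20.72
```

Call:
{"fn": "jog_arm", "kwargs": {"increments": [{"x":0,"y":0.001,"z":0,"roll":0,"hand":1},{"x":0,"y":0.001,"z":0,"roll":0,"hand":1}]}}

```text
clock: 13.52
tcp_pos: [0.5128, -0.1192, 0.0981]
eef_rot: [2.585, 1.786, 0.0]
force: [0.2, 0.0, -2.0]
opening: 0.0136
```

```bash
python3 gp.py
```

```text
t 13.525 tcp [ 0.5128 -0.1192  0.0981] head a,w mm -67.63 -0.27 F a,w,z 0.14 0.09 -1.95 M [-0.12  0.09  0.02] op 0.0136 yang -20.72
```

Call:
{"fn": "jog_arm", "kwargs": {"increments": [{"x":0,"y":0.001,"z":0,"roll":0,"hand":1},{"x":0,"y":0.0005,"z":0,"roll":0,"hand":1}]}}

```text
clock: 13.78
tcp_pos: [0.5142, -0.1198, 0.0981]
eef_rot: [2.585, 1.786, -0.0]
force: [0.4, 0.2, -1.3]
opening: 0.0139
```

```bash
python3 gp.py
```

```text
t 13.775 tcp [ 0.5142 -0.1198  0.0981] head a,w mm -66.12 -0.27 F a,w,z 0.32 0.32 -1.28 M [-0.    0.16  0.  ] op 0.0139 yang -20.73
```

Call:
{"fn": "jog_arm", "kwargs": {"increments": [{"x":0,"y":0.001,"z":0,"roll":0,"hand":1},{"x":0,"y":0.0005,"z":0,"roll":0,"hand":1}]}}

```text
clock: 14.02
tcp_pos: [0.5157, -0.1203, 0.0981]
eef_rot: [2.585, 1.786, 0.0]
force: [-0.0, -0.2, -1.5]
opening: 0.014
```

```bash
python3 gp.py
```

```text
t 14.025 tcp [ 0.5157 -0.1203  0.0981] head a,w mm -64.58 -0.26 F a,w,z 0.01 -0.16 -1.51 M [-0.04  0.11 -0.03] op 0.014 yang -20.72
```

Call:
{"fn": "jog_arm", "kwargs": {"increments": [{"x":0,"y":0.001,"z":0,"roll":0,"hand":1},{"x":0,"y":0.0005,"z":0,"roll":0,"hand":1}]}}

```text
clock: 14.28
tcp_pos: [0.5171, -0.1208, 0.0981]
eef_rot: [2.585, 1.786, 0.0]
force: [0.4, -0.4, -2.0]
opening: 0.014
```

```bash
python3 gp.py
```

```text
t 14.275 tcp [ 0.5171 -0.1208  0.0981] head a,w mm -63.1 -0.25 F a,w,z 0.54 -0.17 -2.04 M [-0.02  0.05  0.  ] op 0.014 yang -20.72
```

Call:
{"fn": "jog_arm", "kwargs": {"increments": [{"x":0,"y":0.001,"z":0,"roll":0,"hand":1},{"x":0,"y":0.001,"z":0,"roll":0,"hand":1}]}}

```text
clock: 14.52
tcp_pos: [0.5188, -0.1215, 0.0981]
eef_rot: [-2.585, -1.785, 0.0]
force: [-1.2, 0.9, -2.3]
opening: 0.014
```

```bash
python3 gp.py
```

```text
t 14.525 tcp [ 0.5188 -0.1215  0.0981] head a,w mm -61.27 -0.23 F a,w,z -1.43 0.44 -2.32 M [0.21 0.28 0.05] op 0.014 yang -20.72
```

Call:
{"fn": "jog_arm", "kwargs": {"increments": [{"x":0,"y":0.001,"z":0,"roll":0,"hand":1},{"x":0,"y":0.001,"z":0,"roll":0,"hand":1}]}}

```text
clock: 14.78
tcp_pos: [0.5202, -0.1217, 0.098]
eef_rot: [-2.583, -1.785, 0.001]
force: [-1.0, 3.3, -1.7]
opening: 0.0138
```

```bash
python3 gp.py
```

```text
t 14.775 tcp [ 0.5202 -0.1217  0.098 ] head a,w mm -59.89 0.08 F a,w,z -2.07 2.71 -1.71 M [ 0.78  0.36 -0.04] op 0.0138 yang -20.71
```

Call:
{"fn": "jog_arm", "kwargs": {"increments": [{"x":0,"y":0.001,"z":0,"roll":0,"hand":1},{"x":0,"y":0.001,"z":0,"roll":0,"hand":1}]}}

```text
clock: 15.02
tcp_pos: [0.5222, -0.1221, 0.098]
eef_rot: [-2.583, -1.785, 0.0]
force: [-2.5, 6.3, -2.0]
opening: 0.0135
```

```bash
python3 gp.py
```

```text
t 15.025 tcp [ 0.5222 -0.1221  0.098 ] head a,w mm -57.82 0.37 F a,w,z -4.58 5.0 -2.0 M [ 1.31  0.63 -0.05] op 0.0135 yang -20.69
```

The pin feels the bevel and is pushed toward +w (tool +x), so I shift 1.2 mm that way.

Call:
{"fn": "jog_arm", "kwargs": {"increments": [{"x":0.0006,"y":-0.0005,"z":0,"roll":0,"hand":1},{"x":0.0006,"y":0,"z":0,"roll":0,"hand":1},{"x":0,"y":0,"z":0,"roll":0,"hand":1}]}}

```text
clock: 15.4
tcp_pos: [0.5231, -0.122, 0.0983]
eef_rot: [2.584, 1.785, 0.001]
force: [0.9, 1.9, -4.1]
opening: 0.0135
```

```bash
python3 gp.py
```

```text
t 15.4 tcp [ 0.5231 -0.122   0.0983] head a,w mm -57.06 0.73 F a,w,z 0.23 2.07 -4.11 M [ 0.39  0.09 -0.02] op 0.0135 yang -20.73
```

Call:
{"fn": "jog_arm", "kwargs": {"increments": [{"x":0,"y":0.001,"z":0,"roll":0,"hand":1},{"x":0,"y":0.001,"z":0,"roll":0,"hand":1}]}}

```text
clock: 15.65
tcp_pos: [0.5247, -0.1226, 0.0982]
eef_rot: [2.584, 1.785, 0.0]
force: [0.6, 1.6, -2.6]
opening: 0.0139
```

```bash
python3 gp.py
```

```text
t 15.65 tcp [ 0.5247 -0.1226  0.0982] head a,w mm -55.37 0.76 F a,w,z -0.02 1.67 -2.6 M [ 0.29  0.15 -0.01] op 0.0139 yang -20.73
```

Call:
{"fn": "jog_arm", "kwargs": {"increments": [{"x":0.0004,"y":0.001,"z":0,"roll":0,"hand":1},{"x":0.0003,"y":0.001,"z":0,"roll":0,"hand":1}]}}

```text
clock: 15.9
tcp_pos: [0.5268, -0.1228, 0.0982]
eef_rot: [2.584, 1.785, 0.0]
force: [0.7, 0.7, -2.5]
opening: 0.0136
```

```bash
python3 gp.py
```

```text
t 15.9 tcp [ 0.5268 -0.1228  0.0982] head a,w mm -53.27 1.34 F a,w,z 0.39 0.86 -2.51 M [-0.06  0.13  0.02] op 0.0136 yang -20.74
```

Call:
{"fn": "jog_arm", "kwargs": {"increments": [{"x":0,"y":0.0015,"z":0,"roll":0,"hand":1},{"x":0,"y":0.0015,"z":0,"roll":0,"hand":1}]}}

```text
clock: 16.15
tcp_pos: [0.5295, -0.1236, 0.0982]
eef_rot: [2.585, 1.785, 0.0]
force: [-0.6, 0.6, -1.8]
opening: 0.0142
```

```bash
python3 gp.py
```

```text
t 16.15 tcp [ 0.5295 -0.1236  0.0982] head a,w mm -50.47 1.54 F a,w,z -0.82 0.37 -1.77 M [-0.06  0.13  0.02] op 0.0142 yang -20.73
```

Call:
{"fn": "jog_arm", "kwargs": {"increments": [{"x":0,"y":0.0015,"z":0,"roll":0,"hand":1},{"x":0,"y":0.0015,"z":0,"roll":0,"hand":1}]}}

```text
clock: 16.4
tcp_pos: [0.5323, -0.1246, 0.0981]
eef_rot: [2.585, 1.786, 0.0]
force: [-0.6, 0.1, -2.0]
opening: 0.0137
```

```bash
python3 gp.py
```

```text
t 16.4 tcp [ 0.5323 -0.1246  0.0981] head a,w mm -47.57 1.57 F a,w,z -0.6 -0.13 -1.97 M [-0.06  0.06  0.01] op 0.0137 yang -20.73
```

Call:
{"fn": "jog_arm", "kwargs": {"increments": [{"x":0,"y":0.0015,"z":0,"roll":0,"hand":1},{"x":0,"y":0.0015,"z":0,"roll":0,"hand":1},{"x":0,"y":0.0015,"z":0,"roll":0,"hand":1}]}}

```text
clock: 16.77
tcp_pos: [0.5365, -0.1262, 0.0982]
eef_rot: [2.585, 1.786, 0.0]
force: [-0.2, -0.5, -1.4]
opening: 0.0137
```

```bash
python3 gp.py
```

```text
t 16.775 tcp [ 0.5365 -0.1262  0.0982] head a,w mm -43.05 1.61 F a,w,z -0.02 -0.6 -1.37 M [-0.08  0.1   0.03] op 0.0137 yang -20.73
```

Call:
{"fn": "jog_arm", "kwargs": {"increments": [{"x":0,"y":0.0015,"z":0,"roll":0,"hand":1},{"x":0,"y":0.0015,"z":0,"roll":0,"hand":1},{"x":0,"y":0.0015,"z":0,"roll":0,"hand":1}]}}

```text
clock: 17.15
tcp_pos: [0.5407, -0.1278, 0.0981]
eef_rot: [2.585, 1.786, -0.0]
force: [-0.2, -0.7, -2.0]
opening: 0.0137
```

```bash
python3 gp.py
```

```text
t 17.15 tcp [ 0.5407 -0.1278  0.0981] head a,w mm -38.59 1.6 F a,w,z 0.03 -0.71 -2.02 M [-0.11  0.07  0.02] op 0.0137 yang -20.73
```

Call:
{"fn": "jog_arm", "kwargs": {"increments": [{"x":0,"y":0.0015,"z":0,"roll":0,"hand":1},{"x":0,"y":0.0015,"z":0,"roll":0,"hand":1},{"x":0,"y":0.0015,"z":0,"roll":0,"hand":1}]}}

```text
clock: 17.52
tcp_pos: [0.5449, -0.1293, 0.0981]
eef_rot: [2.585, 1.786, 0.0]
force: [-0.3, 1.3, -1.7]
opening: 0.014
```

```bash
python3 gp.py
```

```text
t 17.525 tcp [ 0.5449 -0.1293  0.0981] head a,w mm -34.09 1.61 F a,w,z -0.71 1.13 -1.71 M [-0.06  0.07 -0.02] op 0.014 yang -20.73
```

Call:
{"fn": "jog_arm", "kwargs": {"increments": [{"x":0,"y":0.0015,"z":0,"roll":0,"hand":1},{"x":0,"y":0.0015,"z":0,"roll":0,"hand":1},{"x":0,"y":0.0015,"z":0,"roll":0,"hand":1}]}}

```text
clock: 17.9
tcp_pos: [0.5491, -0.1309, 0.0981]
eef_rot: [2.585, 1.786, 0.0]
force: [0.2, 0.6, -2.6]
opening: 0.0136
```

```bash
python3 gp.py
```

```text
t 17.9 tcp [ 0.5491 -0.1309  0.0981] head a,w mm -29.59 1.63 F a,w,z -0.02 0.62 -2.58 M [-0.   0.1 -0. ] op 0.0136 yang -20.72
```

Call:
{"fn": "jog_arm", "kwargs": {"increments": [{"x":0.0003,"y":0.002,"z":0,"roll":0,"hand":1},{"x":0.0003,"y":0.002,"z":0,"roll":0,"hand":1},{"x":0,"y":0.002,"z":0,"roll":0,"hand":1}]}}

```text
clock: 18.27
tcp_pos: [0.555, -0.1325, 0.0981]
eef_rot: [-2.585, -1.786, 0.0]
force: [-0.4, -0.3, -2.4]
opening: 0.0138
```

```bash
python3 gp.py
```

```text
t 18.275 tcp [ 0.555  -0.1325  0.0981] head a,w mm -23.56 2.27 F a,w,z -0.3 -0.44 -2.44 M [-0.07  0.06 -0.01] op 0.0138 yang -20.72
```

Call:
{"fn": "jog_arm", "kwargs": {"increments": [{"x":0,"y":0.003,"z":0,"roll":0,"hand":1},{"x":0,"y":0.003,"z":0,"roll":0,"hand":1},{"x":0,"y":0.003,"z":0,"roll":0,"hand":1},{"x":0,"y":0.003,"z":0,"roll":0,"hand":1}]}}

```text
clock: 18.77
tcp_pos: [0.5662, -0.1368, 0.0981]
eef_rot: [2.585, 1.786, -0.0]
force: [-0.5, -0.7, -2.2]
opening: 0.0139
```

```bash
python3 gp.py
```

```text
t 18.775 tcp [ 0.5662 -0.1368  0.0981] head a,w mm -11.47 2.19 F a,w,z -0.23 -0.87 -2.17 M [-0.02  0.13  0.04] op 0.0139 yang -20.73
```

Call:
{"fn": "jog_arm", "kwargs": {"increments": [{"x":0,"y":0.002,"z":0,"roll":0,"hand":1},{"x":0,"y":0.002,"z":0,"roll":0,"hand":1},{"x":0,"y":0.001,"z":0,"roll":0,"hand":1},{"x":0,"y":0.001,"z":0,"roll":0,"hand":1}]}}

```text
clock: 19.27
tcp_pos: [0.5717, -0.1388, 0.0981]
eef_rot: [-2.585, -1.786, -0.0]
force: [-0.3, 0.2, -2.0]
opening: 0.0139
```

```bash
python3 gp.py
```

```text
t 19.275 tcp [ 0.5717 -0.1388  0.0981] head a,w mm -5.66 2.24 F a,w,z -0.36 0.05 -2.0 M [-0.07  0.14 -0.01] op 0.0139 yang -20.72
```

Now half-millimetre steps toward the no-go gap, feeling for the contact.

Call:
{"fn": "jog_arm", "kwargs": {"increments": [{"x":0,"y":0.001,"z":0,"roll":0,"hand":1},{"x":0,"y":0.001,"z":0,"roll":0,"hand":1},{"x":0,"y":0.0005,"z":0,"roll":0,"hand":1}]}}

```text
clock: 19.65
tcp_pos: [0.5741, -0.1397, 0.0982]
eef_rot: [2.585, 1.786, 0.0]
force: [0.4, 0.3, -1.6]
opening: 0.0137
```

Call:
{"fn": "jog_arm", "kwargs": {"increments": [{"x":0,"y":0.0005,"z":0,"roll":0,"hand":1},{"x":0,"y":0.0005,"z":0,"roll":0,"hand":1}]}}

```text
clock: 19.9
tcp_pos: [0.575, -0.14, 0.0981]
eef_rot: [-2.585, -1.786, -0.0]
force: [0.1, 1.2, -1.9]
opening: 0.0136
```

Call:
{"fn": "jog_arm", "kwargs": {"increments": [{"x":0,"y":0.0005,"z":0,"roll":0,"hand":1},{"x":0,"y":0.0005,"z":0,"roll":0,"hand":1}]}}

```text
clock: 20.15
tcp_pos: [0.5759, -0.1405, 0.0982]
eef_rot: [2.585, 1.786, 0.0]
force: [-0.0, 0.2, -1.3]
opening: 0.0138
```

Call:
{"fn": "jog_arm", "kwargs": {"increments": [{"x":0,"y":0.0005,"z":0,"roll":0,"hand":1},{"x":0,"y":0.0005,"z":0,"roll":0,"hand":1}]}}

```text
clock: 20.4
tcp_pos: [0.5768, -0.1408, 0.0981]
eef_rot: [2.585, 1.786, 0.0]
force: [1.3, 0.3, -1.8]
opening: 0.0137
```

```bash
python3 gp.py
```

```text
t 20.4 tcp [ 0.5768 -0.1408  0.0981] head a,w mm -0.16 2.21 F a,w,z 1.06 0.75 -1.84 M [-0.02  0.11  0.  ] op 0.0137 yang -20.72
```

Call:
{"fn": "jog_arm", "kwargs": {"increments": [{"x":0,"y":0.0005,"z":0,"roll":0,"hand":1},{"x":0,"y":0.0005,"z":0,"roll":0,"hand":1}]}}

```text
clock: 20.65
tcp_pos: [0.5778, -0.1411, 0.0982]
eef_rot: [2.585, 1.786, 0.0]
force: [0.5, -0.9, -2.7]
opening: 0.0138
```

Call:
{"fn": "jog_arm", "kwargs": {"increments": [{"x":0,"y":0.0005,"z":0,"roll":0,"hand":1},{"x":0,"y":0.0003,"z":0,"roll":0,"hand":1}]}}

```text
clock: 20.9
tcp_pos: [0.5785, -0.1414, 0.0981]
eef_rot: [2.585, 1.786, -0.0]
force: [-0.8, 0.2, -1.9]
opening: 0.0137
```

```bash
python3 gp.py
```

```text
t 20.9 tcp [ 0.5785 -0.1414  0.0981] head a,w mm 1.66 2.19 F a,w,z -0.85 -0.07 -1.88 M [-0.08  0.08 -0.02] op 0.0137 yang -20.72
```

Call:
{"fn": "jog_arm", "kwargs": {"increments": [{"x":0,"y":0.0003,"z":0,"roll":0,"hand":1},{"x":0,"y":0.0003,"z":0,"roll":0,"hand":1}]}}

```text
clock: 21.15
tcp_pos: [0.5791, -0.1416, 0.0981]
eef_rot: [2.585, 1.786, -0.0]
force: [-0.3, -0.4, -2.1]
opening: 0.0138
```

```bash
python3 gp.py
```

```text
t 21.15 tcp [ 0.5791 -0.1416  0.0981] head a,w mm 2.23 2.22 F a,w,z -0.11 -0.5 -2.13 M [-0.    0.11  0.01] op 0.0138 yang -20.72
```

Call:
{"fn": "jog_arm", "kwargs": {"increments": [{"x":0,"y":0.0003,"z":0,"roll":0,"hand":1},{"x":0,"y":0.0003,"z":0,"roll":0,"hand":1}]}}

```text
clock: 21.4
tcp_pos: [0.5796, -0.1418, 0.0982]
eef_rot: [2.585, 1.786, 0.0]
force: [-0.1, -0.3, -1.4]
opening: 0.014
```

Call:
{"fn": "jog_arm", "kwargs": {"increments": [{"x":0,"y":0.0003,"z":0,"roll":0,"hand":1},{"x":0,"y":0.0003,"z":0,"roll":0,"hand":1}]}}

```text
clock: 21.65
tcp_pos: [0.5801, -0.1421, 0.0981]
eef_rot: [-2.585, -1.786, 0.0]
force: [-0.3, -0.5, -1.3]
opening: 0.0137
```

```bash
python3 gp.py
```

```text
t 21.65 tcp [ 0.5801 -0.1421  0.0981] head a,w mm 3.36 2.16 F a,w,z -0.1 -0.53 -1.34 M [-0.05  0.16 -0.01] op 0.0137 yang -20.73
```

Call:
{"fn": "jog_arm", "kwargs": {"increments": [{"x":0,"y":0.0003,"z":0,"roll":0,"hand":1},{"x":0,"y":0.0003,"z":0,"roll":0,"hand":1}]}}

```text
clock: 21.9
tcp_pos: [0.5804, -0.1423, 0.0981]
eef_rot: [-2.585, -1.785, 0.001]
force: [-0.7, -0.2, -1.4]
opening: 0.014
```

```bash
python3 gp.py
```

```text
t 21.9 tcp [ 0.5804 -0.1423  0.0981] head a,w mm 3.73 2.09 F a,w,z -0.62 -0.43 -1.36 M [-0.11  0.47 -0.05] op 0.014 yang -20.73
```

Call:
{"fn": "jog_arm", "kwargs": {"increments": [{"x":0,"y":0.0003,"z":0,"roll":0,"hand":1},{"x":0,"y":0,"z":0,"roll":0,"hand":1}]}}

```text
clock: 22.15
tcp_pos: [0.5806, -0.1424, 0.098]
eef_rot: [-2.585, -1.785, 0.001]
force: [-2.5, -0.9, -1.9]
opening: 0.0137
```

```bash
python3 gp.py
```

```text
t 22.15 tcp [ 0.5806 -0.1424  0.098 ] head a,w mm 3.94 2.03 F a,w,z -2.06 -1.7 -1.9 M [-0.12  0.69 -0.01] op 0.0137 yang -20.73
```

Call:
{"fn": "jog_arm", "kwargs": {"increments": [{"x":0,"y":0.0003,"z":0,"roll":0,"hand":1},{"x":0,"y":0,"z":0,"roll":0,"hand":1}]}}

```text
clock: 22.4
tcp_pos: [0.5808, -0.1425, 0.098]
eef_rot: [-2.584, -1.785, 0.001]
force: [-3.4, -0.6, -1.5]
opening: 0.014
```

```bash
python3 gp.py
```

```text
t 22.4 tcp [ 0.5808 -0.1425  0.098 ] head a,w mm 4.16 2.04 F a,w,z -2.95 -1.77 -1.45 M [-0.09  1.03  0.  ] op 0.014 yang -20.73
```

Call:
{"fn": "jog_arm", "kwargs": {"increments": [{"x":-0.0002,"y":0.0003,"z":0,"roll":0,"hand":1},{"x":0,"y":0,"z":0,"roll":0,"hand":1}]}}

```text
clock: 22.65
tcp_pos: [0.5811, -0.1428, 0.098]
eef_rot: [-2.584, -1.785, 0.001]
force: [-4.7, -0.2, -1.5]
opening: 0.0141
```

```bash
python3 gp.py
```

```text
t 22.65 tcp [ 0.5811 -0.1428  0.098 ] head a,w mm 4.56 1.86 F a,w,z -4.35 -1.89 -1.53 M [-0.18  1.14 -0.04] op 0.0141 yang -20.73
```

Call:
{"fn": "jog_arm", "kwargs": {"increments": [{"x":0,"y":0.0003,"z":0,"roll":0,"hand":1},{"x":0,"y":0,"z":0,"roll":0,"hand":1}]}}

```text
clock: 22.9
tcp_pos: [0.5812, -0.1428, 0.098]
eef_rot: [-2.584, -1.785, 0.001]
force: [-5.8, -0.6, -1.3]
opening: 0.0138
```

```bash
python3 gp.py
```

```text
t 22.9 tcp [ 0.5812 -0.1428  0.098 ] head a,w mm 4.67 1.89 F a,w,z -5.19 -2.55 -1.28 M [-0.16  1.41  0.04] op 0.0138 yang -20.73
```

Call:
{"fn": "jog_arm", "kwargs": {"increments": [{"x":-0.0001,"y":0.0002,"z":0,"roll":0,"hand":1},{"x":0,"y":0,"z":0,"roll":0,"hand":1},{"x":0,"y":0,"z":0,"roll":0,"hand":1},{"x":0,"y":0,"z":0,"roll":0,"hand":1}]}}

```text
clock: 23.4
tcp_pos: [0.5813, -0.1429, 0.098]
eef_rot: [-2.584, -1.785, 0.001]
force: [-5.5, -0.5, -1.3]
opening: 0.0139
```

```bash
python3 gp.py; python3 - <<'E'
from h import *
g=grab_frame("side"); save("s7",g)
cv2.imwrite("pics/s7c.png",cv2.cvtColor(cv2.resize(g["frame"][110:250,180:340],None,fx=4,fy=4,interpolation=cv2.INTER_CUBIC),cv2.COLOR_RGB2BGR))
for t in ["gauge","pin"]:
  for c in ["side","top"]:
    if c=="top": grab_frame("top")
    print(t,c,[(np.round(a["point"],3).tolist(),round(a["conf"],2)) for a in landmark_of(t,c)])
E
python3 gp.py
```

```text
t 23.4 tcp [ 0.5813 -0.1429  0.098 ] head a,w mm 4.76 1.82 F a,w,z -4.99 -2.37 -1.32 M [-0.07  1.53  0.09] op 0.0139 yang -20.72
gauge side [([0.581, -0.14, -0.004], 0.65)]
gauge top []
pin side [([0.459, 0.073, 0.07], 0.55), ([0.548, 0.063, 0.032], 0.51), ([0.582, -0.142, 0.088], 0.5)]
pin top [([0.549, 0.061, 0.034], 0.39)]
t 23.75 tcp [ 0.5813 -0.1429  0.098 ] head a,w mm 4.73 1.81 F a,w,z -5.13 -2.36 -1.75 M [-0.05  1.47  0.03] op 0.0135 yang -20.72
```

View pics/s7c.png

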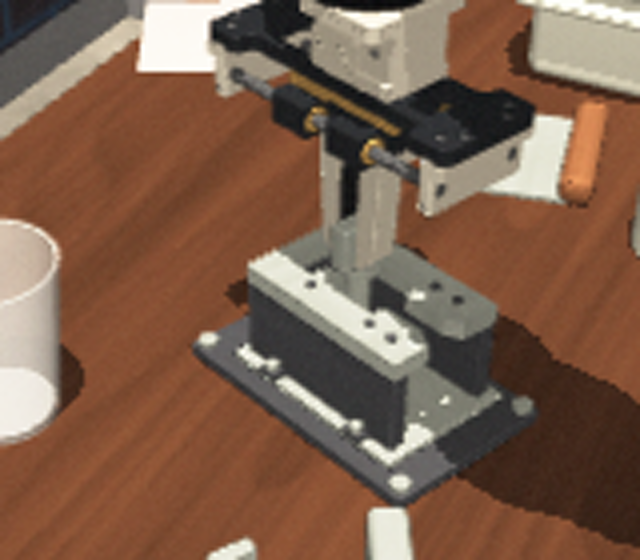

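The pin sits at the entry of the no-go gap, upright, stopped, and pressed with about 5.6 N. The gauge's base origin comes out at about (0.581, -0.141), so the pin's x in the gauge frame is about 0, inside the wanted window. I hold it there over a second more.

Call:
{"fn": "jog_arm", "kwargs": {"increments": [{"x":0,"y":0.0002,"z":0,"roll":0,"hand":1},{"x":0,"y":0,"z":0,"roll":0,"hand":1},{"x":0,"y":0,"z":0,"roll":0,"hand":1},{"x":0,"y":0,"z":0,"roll":0,"hand":1}]}}

```text
clock: 24.25
tcp_pos: [0.5813, -0.1429, 0.098]
eef_rot: [-2.584, -1.785, 0.001]
force: [-5.8, 0.0, -1.2]
opening: 0.0139
```

```bash
python3 gp.py
```

```text
t 24.25 tcp [ 0.5813 -0.1429  0.098 ] head a,w mm 4.8 1.78 F a,w,z -5.4 -2.04 -1.19 M [-0.02  1.54  0.01] op 0.0139 yang -20.73
```

Call:
{"fn": "jog_arm", "kwargs": {"increments": [{"x":0,"y":0,"z":0,"roll":0,"hand":1},{"x":0,"y":0,"z":0,"roll":0,"hand":1},{"x":0,"y":0,"z":0,"roll":0,"hand":1},{"x":0,"y":0,"z":0,"roll":0,"hand":1},{"x":0,"y":0,"z":0,"roll":0,"hand":1},{"x":0,"y":0,"z":0,"roll":0,"hand":1}]}}

```text
clock: 25.0
tcp_pos: [0.5813, -0.1429, 0.098]
eef_rot: [-2.584, -1.785, 0.001]
force: [-5.2, -0.6, -1.0]
opening: 0.0137
```

```bash
python3 gp.py
```

```text
t 25.0 tcp [ 0.5813 -0.1429  0.098 ] head a,w mm 4.8 1.82 F a,w,z -4.64 -2.35 -0.97 M [-0.04  1.64  0.06] op 0.0137 yang -20.73
```

Held for over 1.5 s at about 5 to 6 N and it did not pass. I back off and lift out through the free part of the slot.

Call:
{"fn": "jog_arm", "kwargs": {"increments": [{"x":0.0003,"y":-0.001,"z":0,"roll":0,"hand":1},{"x":0,"y":-0.003,"z":0,"roll":0,"hand":1},{"x":0,"y":-0.004,"z":0,"roll":0,"hand":1},{"x":0,"y":-0.004,"z":0,"roll":0,"hand":1},{"x":0,"y":0,"z":0,"roll":0,"hand":1}]}}

```text
clock: 25.62
tcp_pos: [0.571, -0.1383, 0.0983]
eef_rot: [2.584, 1.786, 0.001]
force: [0.2, -0.2, -1.4]
opening: 0.0136
```

```bash
python3 gp.py
```

```text
t 25.625 tcp [ 0.571  -0.1383  0.0983] head a,w mm -6.51 2.46 F a,w,z 0.22 -0.08 -1.38 M [-0.12  0.06  0.03] op 0.0136 yang -20.71
```

Call:
{"fn": "jog_arm", "kwargs": {"increments": [{"x":0,"y":0,"z":-0.005,"roll":0,"hand":1},{"x":0,"y":0,"z":-0.01,"roll":0,"hand":1},{"x":0,"y":0,"z":-0.02,"roll":0,"hand":1},{"x":0,"y":0,"z":-0.03,"roll":0,"hand":1},{"x":0,"y":0,"z":-0.03,"roll":0,"hand":1},{"x":0,"y":0,"z":0,"roll":0,"hand":1}]}}

```text
clock: 26.38
tcp_pos: [0.5723, -0.139, 0.1957]
eef_rot: [2.582, 1.784, 0.005]
force: [1.2, 0.2, -2.5]
opening: 0.0139
```

```bash
python3 gp.py
```

```text
t 26.375 tcp [ 0.5723 -0.139   0.1957] head a,w mm -5.02 2.23 F a,w,z 1.05 0.58 -2.49 M [-0.07  0.13 -0.01] op 0.0139 yang -20.73
```

Call:
{"fn": "jog_arm", "kwargs": {"increments": [{"x":0.0387,"y":-0.0152,"z":0,"roll":0,"hand":1},{"x":0.0387,"y":-0.0152,"z":0,"roll":0,"hand":1},{"x":0.0387,"y":-0.0152,"z":0,"roll":0,"hand":1},{"x":0.0387,"y":-0.0152,"z":0,"roll":0,"hand":1},{"x":0.0387,"y":-0.0152,"z":0,"roll":0,"hand":1},{"x":0.0387,"y":-0.0152,"z":0,"roll":0,"hand":1},{"x":0.0387,"y":-0.0152,"z":0,"roll":0,"hand":1},{"x":0,"y":0,"z":0,"roll":-7.7,"hand":1},{"x":0,"y":0,"z":0,"roll":-7.7,"hand":1},{"x":0,"y":0,"z":0,"roll":-7.7,"hand":1},{"x":0,"y":0,"z":0,"roll":-7.6,"hand":1},{"x":0,"y":0,"z":0,"roll":0,"hand":1},{"x":0,"y":0,"z":0,"roll":0,"hand":1}]}}

```text
clock: 28.0
tcp_pos: [0.5672, 0.1523, 0.1927]
eef_rot: [-2.023, -2.403, 0.001]
force: [0.5, -0.7, -0.9]
opening: 0.0138
```

```bash
python3 gp.py; python3 - <<'E'
from h import *
s=state(); print(rot(s["eef_rot"]).round(4).tolist())
g=grab_frame("side"); save("s8",g)
cv2.imwrite("pics/s8c.png",cv2.cvtColor(cv2.resize(g["frame"][130:300,120:320],None,fx=3.5,fy=3.5,interpolation=cv2.INTER_CUBIC),cv2.COLOR_RGB2BGR))
g=grab_frame("wrist"); save("w8",g)
a=cv2.imread("pics/w5.png")[150:320,180:320]; b=cv2.imread("pics/w8.png")[150:320,180:320]
cv2.imwrite("pics/cmp.png",cv2.resize(np.hstack([a,b]),None,fx=2.8,fy=2.8,interpolation=cv2.INTER_CUBIC))
E
```

```text
t 28.0 tcp [0.5672 0.1523 0.1927] head a,w mm -112.81 272.95 F a,w,z 0.73 -0.52 -0.91 M [-0.11  0.04 -0.04] op 0.0138 yang 9.8
[[-0.1703, 0.9854, -0.0006], [0.9854, 0.1703, -0.0002], [-0.0001, -0.0006, -1.0]]
```

View pics/s8c.png

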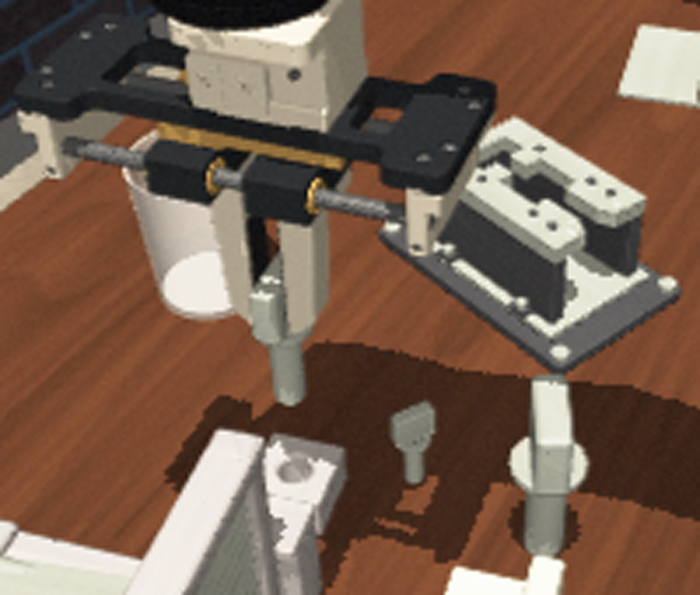

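View pics/cmp.png

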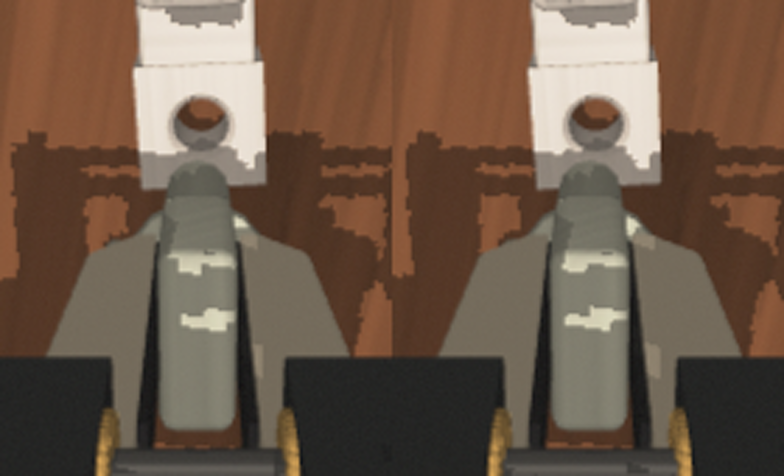

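The pin still sits in the hand as before, tip at about (590,180) in the comparison. The TCP is 1.3 mm short along tool y, which I correct before going down gently.

Call:
{"fn": "jog_arm", "kwargs": {"increments": [{"x":-0.0004,"y":0.0013,"z":0.01,"roll":0,"hand":1},{"x":0,"y":0,"z":0.015,"roll":0,"hand":1},{"x":0,"y":0,"z":0.015,"roll":0,"hand":1},{"x":0,"y":0,"z":0.005,"roll":0,"hand":1},{"x":0,"y":0,"z":0,"roll":0,"hand":1}]}}

```text
clock: 28.72
tcp_pos: [0.5685, 0.1521, 0.1475]
eef_rot: [-2.02, -2.406, 0.002]
force: [-0.2, -1.1, -0.5]
opening: 0.0139
```

```bash
python3 gp.py;python3 - <<'E'
from h import *
g=grab_frame("wrist"); save("w9",g)
g2=grab_frame("side")
a=g["frame"][130:300,180:330]; b=g2["frame"][175:345,150:300]
cv2.imwrite("pics/cmp9.png",cv2.cvtColor(cv2.resize(np.hstack([a,b]),None,fx=2.6,fy=2.6,interpolation=cv2.INTER_CUBIC),cv2.COLOR_RGB2BGR))
E
```

```text
t 28.725 tcp [0.5685 0.1521 0.1475] head a,w mm -111.48 273.21 F a,w,z 0.23 -1.06 -0.49 M [-0.08 -0.01 -0.01] op 0.0139 yang 9.96
```

View pics/cmp9.png

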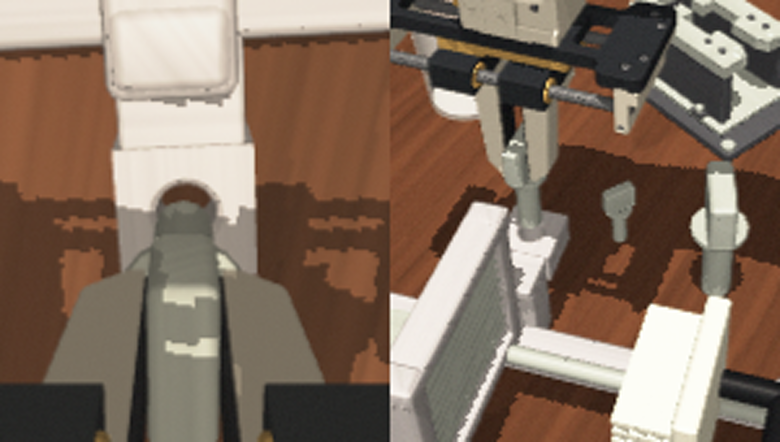

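The tip stands right over the hole. It lines up with the hole at (187,205) in the left picture. I go down in steps and watch the force.

Call:
{"fn": "jog_arm", "kwargs": {"increments": [{"x":0,"y":0,"z":0.003,"roll":0,"hand":1},{"x":0,"y":0,"z":0.003,"roll":0,"hand":1},{"x":0,"y":0,"z":0.003,"roll":0,"hand":1}]}}

```text
clock: 29.2
tcp_pos: [0.5687, 0.1524, 0.1391]
eef_rot: [2.02, 2.406, 0.0]
force: [0.3, -0.1, -1.3]
opening: 0.0136
```

Call:
{"fn": "jog_arm", "kwargs": {"increments": [{"x":0,"y":0,"z":0.002,"roll":0,"hand":1},{"x":0,"y":0,"z":0.002,"roll":0,"hand":1}]}}

```text
clock: 29.45
tcp_pos: [0.5687, 0.1523, 0.135]
eef_rot: [2.02, 2.406, -0.0]
force: [0.3, -0.1, -2.0]
opening: 0.0139
```

```bash
python3 gp.py
```

```text
t 29.45 tcp [0.5687 0.1523 0.135 ] head a,w mm -111.34 273.45 F a,w,z 0.3 -0.03 -2.0 M [-0.05  0.04 -0.01] op 0.0139 yang 9.98
```

Call:
{"fn": "jog_arm", "kwargs": {"increments": [{"x":0,"y":0,"z":0.002,"roll":0,"hand":1},{"x":0,"y":0,"z":0.002,"roll":0,"hand":1}]}}

```text
clock: 29.7
tcp_pos: [0.5687, 0.1523, 0.131]
eef_rot: [2.02, 2.406, 0.0]
force: [0.6, 0.2, -2.1]
opening: 0.014
```

```bash
python3 gp.py
```

```text
t 29.7 tcp [0.5687 0.1523 0.131 ] head a,w mm -111.35 273.49 F a,w,z 0.53 0.36 -2.06 M [-0.06  0.02  0.01] op 0.014 yang 9.98
```

Entering freely. I keep going down.

Call:
{"fn": "jog_arm", "kwargs": {"increments": [{"x":0,"y":0,"z":0.004,"roll":0,"hand":1},{"x":0,"y":0,"z":0.004,"roll":0,"hand":1},{"x":0,"y":0,"z":0.004,"roll":0,"hand":1}]}}

```text
clock: 30.08
tcp_pos: [0.5687, 0.1523, 0.1188]
eef_rot: [2.02, 2.406, -0.0]
force: [0.8, 0.1, -2.6]
opening: 0.0139
```

Call:
{"fn": "jog_arm", "kwargs": {"increments": [{"x":0,"y":0,"z":0.004,"roll":0,"hand":1},{"x":0,"y":0,"z":0.004,"roll":0,"hand":1},{"x":0,"y":0,"z":0.004,"roll":0,"hand":1}]}}

```text
clock: 30.45
tcp_pos: [0.5687, 0.1523, 0.1069]
eef_rot: [2.02, 2.406, 0.0]
force: [-0.3, 0.7, -1.5]
opening: 0.014
```

Call:
{"fn": "jog_arm", "kwargs": {"increments": [{"x":0,"y":0,"z":0.004,"roll":0,"hand":1},{"x":0,"y":0,"z":0.004,"roll":0,"hand":1},{"x":0,"y":0,"z":0.003,"roll":0,"hand":1}]}}

```text
clock: 30.82
tcp_pos: [0.5687, 0.1523, 0.0958]
eef_rot: [-2.02, -2.406, 0.0]
force: [-0.3, -0.6, -2.4]
opening: 0.0134
```

```bash
python3 gp.py
```

```text
t 30.825 tcp [0.5687 0.1523 0.0958] head a,w mm -111.38 273.44 F a,w,z -0.09 -0.66 -2.41 M [-0.05  0.08 -0.02] op 0.0134 yang 9.98
```

Call:
{"fn": "jog_arm", "kwargs": {"increments": [{"x":0,"y":0,"z":0.001,"roll":0,"hand":1},{"x":0,"y":0,"z":0.001,"roll":0,"hand":1},{"x":0,"y":0,"z":0.0005,"roll":0,"hand":1}]}}

```text
clock: 31.2
tcp_pos: [0.5687, 0.1523, 0.0937]
eef_rot: [2.02, 2.406, 0.0]
force: [0.2, 0.2, -2.0]
opening: 0.0134
```

Call:
{"fn": "jog_arm", "kwargs": {"increments": [{"x":0,"y":0,"z":0.0005,"roll":0,"hand":1},{"x":0,"y":0,"z":0.0005,"roll":0,"hand":1}]}}

```text
clock: 31.45
tcp_pos: [0.5688, 0.1523, 0.0927]
eef_rot: [2.02, 2.406, 0.0]
force: [-0.7, -0.6, -2.5]
opening: 0.0142
```

```bash
python3 gp.py
```

```text
t 31.45 tcp [0.5688 0.1523 0.0927] head a,w mm -111.31 273.54 F a,w,z -0.4 -0.83 -2.54 M [-0.08  0.05  0.02] op 0.0142 yang 9.98
```

Call:
{"fn": "jog_arm", "kwargs": {"increments": [{"x":0,"y":0,"z":0.0004,"roll":0,"hand":1},{"x":0,"y":0,"z":0.0003,"roll":0,"hand":1},{"x":0,"y":0,"z":0,"roll":0,"hand":1}]}}

```text
clock: 31.82
tcp_pos: [0.5687, 0.1523, 0.0926]
eef_rot: [-2.02, -2.406, -0.001]
force: [-2.9, -0.0, 7.6]
opening: 0.014
```

```bash
python3 gp.py
```

```text
t 31.825 tcp [0.5687 0.1523 0.0926] head a,w mm -111.31 273.49 F a,w,z -2.7 -1.06 7.58 M [-0.12  0.61  0.  ] op 0.014 yang 9.97
```

The collar lies on the boss: +7.6 N up, at the same TCP height as at the grasp. I let go.

Call:
{"fn": "jog_arm", "kwargs": {"increments": [{"x":0,"y":0,"z":-0.0003,"roll":0,"hand":-1},{"x":0,"y":0,"z":0,"roll":0,"hand":-1},{"x":0,"y":0,"z":0,"roll":0,"hand":-1},{"x":0,"y":0,"z":0,"roll":0,"hand":-1},{"x":0,"y":0,"z":0,"roll":0,"hand":-1},{"x":0,"y":0,"z":0,"roll":0,"hand":-1}]}}

```text
clock: 32.58
tcp_pos: [0.5687, 0.1523, 0.0922]
eef_rot: [2.02, 2.406, -0.0]
force: [0.3, -0.6, 0.6]
opening: 0.0694
```

Call:
{"fn": "jog_arm", "kwargs": {"increments": [{"x":0,"y":0,"z":-0.01,"roll":0,"hand":-1},{"x":0,"y":0,"z":-0.02,"roll":0,"hand":-1},{"x":0,"y":0,"z":-0.03,"roll":0,"hand":-1},{"x":0,"y":0,"z":-0.04,"roll":0,"hand":-1},{"x":0,"y":0,"z":-0.035,"roll":0,"hand":-1},{"x":0,"y":0,"z":0,"roll":0,"hand":-1},{"x":0,"y":0,"z":0,"roll":0,"hand":-1}]}}

```text
clock: 33.45
tcp_pos: [0.5683, 0.1524, 0.2273]
eef_rot: [-2.02, -2.406, -0.0]
force: [-0.7, 0.5, -0.9]
opening: 0.093
```

```bash
python3 gp.py; python3 - <<'E'
from h import *
g=grab_frame("wrist"); save("w10",g)
P=cloud(g);X,Y,Z=P[...,0],P[...,1],P[...,2]
k=np.hypot(X-.5685,Y-.1515)<.032
t=k&(abs(Z-.119)<.004); p=P[t]
print("tab",cv2.minAreaRect((p[:,:2]*1000).astype(np.float32)),t.sum(),np.median(p[:,2]))
A=np.c_[p[:,:2]-p[:,:2].mean(0),np.ones(len(p))]; print("slope",np.linalg.lstsq(A,p[:,2],rcond=None)[0])
print(landmark_of("pin","wrist"))
g=grab_frame("side"); save("s10",g)
for t in ["deli_cup","squeeze_bottle","scraper"]: print(t,[np.round(a["point"],3).tolist() for a in landmark_of(t,"side")])
E
```

```text
t 33.45 tcp [0.5683 0.1524 0.2273] head a,w mm -111.72 273.42 F a,w,z -0.83 0.28 -0.88 M [-0.08  0.1   0.01] op 0.093 yang 9.99
tab ((566.9240112304688, 151.67930603027344), (13.45589828491211, 35.87508773803711), 10.33600902557373) 594 0.11922725828546712
slope [ 0.01859661 -0.00742383  0.11908074]
[{'point': [0.4611, 0.0749, 0.0678], 'conf': 0.94}, {'point': [0.5518, 0.0654, 0.031], 'conf': 0.68}, {'point': [0.5705, 0.1544, 0.0838], 'conf': 0.66}]
deli_cup [[0.762, -0.02, -0.007]]
squeeze_bottle [[0.444, -0.382, -0.0]]
scraper [[0.561, -0.456, -0.002]]
```

View pics/s10.png

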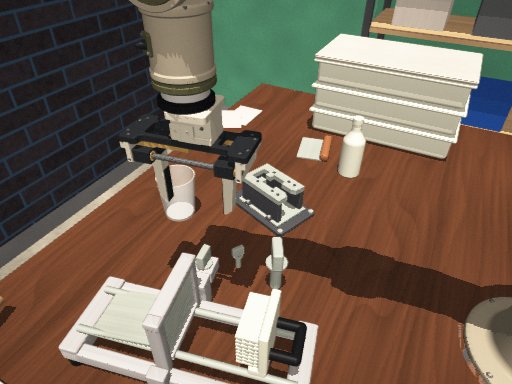

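View pics/w10.png

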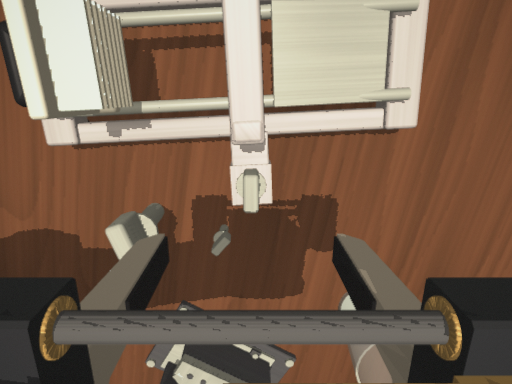

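The pin is back in the boss at (250,190) in the wrist picture. Its top is at 0.119 m, as at the start, it is level, and the hand is clear. I hand the job in.

```bash
python3 -c "
from plant import *
print(job_done())"
```

```text
the job is handed in; nothing more can be done
None
```

The pin passed the gauge check and is back in the slicer, fully home and released. I handed the job in at about 33.5 s of the 72 s; `job_done()` gives no verdict.

- **Go gap:** the first touch was on the mouth's bevel, with about 7 N at most in the readings. After moving 1.9 mm sideways in all, the pin slid through freely.
- **No-go gap:** it stopped the pin. I leaned on it for over 1.5 s with about 5 to 6 N; no reading passed 7 N, but force was only read at the end of each move.
- **Back in the hole:** the collar seated with about 7.6 N, at the same tool height as when I gripped it.
- **Last checks:**
  - The pin's top is at 0.119 m, as at the start, and it is level to about 0.02 rad.
  - Its tab is within about 1 mm of where it was.
  - The gripper is 135 mm above the grasp height and touches nothing.
  - The cup, bottle and scraper show within about 7 mm of their first readings, which is about what the network's accuracy explains.

Two small disagreements: the pin network puts the pin 2 to 4 mm from my own measurement, within its stated accuracy. The gauge's base origin, which the judging uses, is only known to a few millimetres. The whole go gap was crossed slowly, so the step-1 window was covered either way.

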